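Set the ink-slab controller's trimmer with the tuning tool

ROBOT

A 6-joint arm with a two-finger parallel gripper is mounted at the origin on the work surface. World frame = base frame: x ahead of the robot, y to its left, z up, the work surface at z = 0. Lengths are in m, angles in rad, forces in N, time in s.
With the tool pointing down it reaches from about 0.35 to 0.975 m from the base axis. Payload 4.9 kg.
Tool frame: the origin (TCP) lies midway between the tips of the shut fingers; the grasp point (between the pads) lies 19 mm behind it (manip.pinch_z is the x of the grasp point in the tool frame, in m); x points along the fingers, y is the direction in which the jaws open and shut, and the axes are right-handed (so a half turn about x gives the same grasp; the last joint's range is limited). The gripper opens to 85 mm and grips with 20 to 120 N. Pads are 22 mm wide; open, the fingers measure 114 mm over their backs; the gripper's body (76 mm by 85 mm) begins 54 mm behind the grasp point. The pads swing forward as they close: fully open they stand 13 mm farther back than shut.
Start: joints at [1.034, 0.053, 1.613, -0, 1.476, -0.119], TCP at [0.254, 0.571, 0.231] pointing down, gripper open.
Joint ranges: [-3.01, 3.01], [-1.01, 2.22], [0.06, 2.58], [-1.02, 4.17], [0.09, 2.62], [-3.14, 3.14]. Speed limits (rad/s): [2.57, 2.57, 3.14, 3.14, 3.14, 3.14].

INTERFACE

Orientations are given as a unit quaternion [w, x, y, z].
In Python, from plant import sensors, cams, workorder, manip gives the robot as it stands.
- The arm moves only by the tool drive_tool, never from a script. Its argument "series" is a list of rows, each an object of numbers: "x", "y", "z": the shift along the tool's x, y, z in units of 25 mm (1.0 is 25 mm); "ax", "ay", "az": the turn, a rotation vector about the tool's x, y, z in units of 5 degrees (1.0 is 5 degrees). A call has 1 to 5 rows; each row is the pose to reach, as a shift and turn from the pose commanded when the call began, along the tool's axes at that moment; what a row does not reach only later rows make up. A row lasts 1/12 s, in which the tool goes at most 41.7 mm and 7.16 degrees, less where a joint would pass 70% of its speed; a pose out of reach is approached as far as the arm can. A call with a gripper value outside its range is refused whole. "hand" is the opening, from 0 (shut) to 1 (fully open), set as the call begins (left out, the last holds). The fingers move at their own pace and stop on an object; the grip force is fixed at half the most. Time passes only in rows, so rows that repeat a pose let the fingers close. It gives the time, the measured TCP pose, the force and the opening at its end, in the units of the state.
- sensors.state(): the state, without advancing time (a new reading comes with each control period).
- cams.grab_frame(name): name is "side" or "top"; returns a dict with "img" (480x640x3 uint8, blue, green, red), "camera_matrix" (3x3 intrinsics, pixels), "k1" (the pictures are not rectified: a ray, as slopes to the right and down, at radius r is drawn at 1 + k1 r^2 times it, then the intrinsics apply), "cam_to_world" (4x4, takes a point from camera to world coordinates). Camera axes: x right, y down, z forward; pixel columns grow to the right and rows downward; lengths in m; the calibration is good to about 2 mm. A picture is of the moment at which its call begins. There is no depth.
- workorder.job_done(): hands the job in, once; it reports no verdict.
The state is a dict: "time": time; "joint_pos": joint angles; "joint_vel": joint speeds; "joint_efforts": joint torques, N m; "tool_pos": TCP position; "tool_rot": TCP orientation; "contact_force": force on the tool from outside, world axes, zero at the start; "ft_torque": the same for the moment, N m; "gripper_width": opening from 0.0 (shut) to 1.0 (fully open).
Only numpy, scipy, OpenCV 4.12 (cv2) and the standard library are available. Lean on these libraries where they do the work, as an engineer would, in place of code of your own. Each camera call takes 0.05 s, during which the arm holds its last target.

TASK

Take the plastic tuning tool out of its wooden holder, feel its blade gently into the slotted trimmer screw down inside the square collar on the grey controller, and turn the screw clockwise until it comes to its stop, pressing and turning lightly so nothing is forced. Then stand the tool back in its holder and let go, leaving everything else on the bench where it is.

Things in the scene. Friction and masses are not known exactly. Their poses are not given: they have to be found in the camera images.
- handle (a point): Centre of the grip of the plastic tuning tool, which stands upright in the wooden holder, blade down. Black square grip 15 x 15 mm, 50 mm tall, this point at its middle; flats face the point's x and y, z points up along the tool. Below it a round black flange 24 mm across, 4 mm thick (25 to 29 mm below this point), then a white round shank 8 mm across, ending in the blade.
- tip (a point): Centre of the edge of the tool's flat white blade, the tool's lowest point, 80 mm below the grip's centre on the tool's axis; same axes as the grip. The blade is 10 mm wide (along x), 2 mm thick (along y), 9 mm long, with a rounded edge.
- hole (a point): Centre of the mouth of the round through hole, 14.5 mm across, in the top of the fixed wooden holder block (64 x 64 x 58 mm, on the bench). The tool hangs in it with its flange on the block's top: its tip is then 51 mm below this point and its grip's centre 29 mm above. Any yaw of the tool will do.
- collar (a point): Centre of the mouth of the square aluminium collar (32 x 32 mm, 14 mm tall, its top 74 mm over the bench) on the grey controller. Bore 13 mm across; z up, x and y along its sides. Down the bore, coaxial, lies the brass trimmer screw. Its depth differs each time and is not measured: the head's top is 4 to 18 mm below this point.
- trimmer (a joint): Turn of the trimmer's spindle in rad, growing clockwise seen from above. Stiff stop at 1.3; starts at 0.35 to 0.8; friction about 0.035 N m holds it where it is left. The slot's own angle on the spindle is not measured: its yaw lies anywhere within 0.5 rad of (collar yaw minus this value), so look or feel for it. Head 11.5 mm across; slot right across it 3 mm wide, 5 mm deep.
- wand: The whole tuning tool, about 40 g, 105 mm long; origin at the blade's edge, the same point and axes as the tip.
- controller: The fixed grey controller box, 110 x 170 x 60 mm (x, y, z); origin under its centre. Collar 40 mm to its +y; knob and fuse cap to -y, up to 76 mm over the bench. Its trimmer screw is sprung: gives downward from 2 N, bottoms hard after 3 mm at 6 N. The blade has about 0.1 rad of play either way in the slot. Over 20 N of press or 0.13 N m of twist would harm the screw.
- ink_jar: Bystander: closed ink jar, 60 mm across, 75 mm tall; origin under its centre.
- coffee_cup: Bystander: lidded yellow coffee cup, 82 mm across, 113 mm tall; origin under its centre.
- lino_block: Bystander: flat green lino block, 150 x 110 x 12 mm; origin under its centre.
- brayer: Bystander: ink roller with wooden handle, lying; 90 mm roller 36 mm across, handle 100 mm to its -x.
- gouge: Bystander: wooden-handled gouge, 160 mm long, lying along its x.
- carton: Bystander: cardboard carton, 100 x 140 x 75 mm; origin under its centre.
- scrap_block: Bystander: small dark wood offcut, 55 x 35 x 22 mm; origin under its centre.
Mind the look-alikes: they are no part of the job. What is meant by the wand is not pink or purple, and is the smaller of those in its own colour.

How it is judged:
By the outcome, as a careful person would: the job done as asked, in the order asked, and still so for the second after the job is handed in, with the robot touching nothing.
It also fails if it takes over 72 s, if anything falls off the work surface, if the arm or the gripper's body presses on something with over 40 N, if the wrist force passes 120 N, or if a joint passes its speed limit or range.

## Working session

There is one attempt and no reset: what is moved stays moved. The work goes in short steps, Python scripts to look and compute and a tool call to move; the robot and the scene stay as the last step left them, time stands still between calls to the robot, and variables do not carry over. Pictures are saved under pics/ and viewed, and the job is handed in when it is done.

Besides the shell and the picture viewer there is one more tool, called after ">>>" as a command line: name --argument value ..., lists and objects as JSON in quotes. drive_tool: Moves the arm, as the interface text tells. Its arguments: {"type":"object","properties":{"series":{"type":"array","items":{"type":"object","properties":{"x":{"type":"number"},"y":{"type":"number"},"z":{"type":"number"},"ax":{"type":"number"},"ay":{"type":"number"},"az":{"type":"number"}}}},"hand":{"type":"number"}},"required":["series"]}

```bash
mkdir -p pics; ls; python3 - <<'E'
from plant import sensors, cams, workorder, manip
import cv2, json
s=sensors.state()
print({k:(s[k]) for k in s})
print(manip.pinch_z)
for n in("side","top"):
    f=cams.grab_frame(n); cv2.imwrite(f"pics/{n}0.png",f["img"])
    print(n,f["camera_matrix"],f["k1"],f["cam_to_world"])
E
```

```text
pics
{'time': 0.0, 'joint_pos': array([ 1.03397383e+00,  5.33744754e-02,  1.61432266e+00, -1.99647992e-05,
        1.47599015e+00, -1.18989953e-01]), 'joint_vel': array([-0.00140113,  0.00195415,  0.0007526 ,  0.00040274, -0.00194401,
        0.00025471]), 'joint_efforts': array([ 1.66406617e-04, -3.93711913e+01, -3.70162332e+01, -1.29897562e-04,
        7.08896274e-03,  1.45495818e-06]), 'tool_pos': array([0.25328549, 0.57068384, 0.23003498]), 'tool_rot': array([ 0.69149954,  0.14594973,  0.69196325, -0.14735648]), 'contact_force': array([0.83173628, 1.1340769 , 0.33061455]), 'ft_torque': array([0.02764559, 0.01650263, 0.08455637]), 'gripper_width': 1.0022658887941616}
-0.0187
side [[524.76863154   0.         320.35400065]
 [  0.         524.76863154 243.27665566]
 [  0.           0.           1.        ]] -0.018350530457883558 [[-0.99308253 -0.10263042  0.05704465  0.51020623]
 [-0.11596062  0.78091549 -0.61377857  0.65655377]
 [ 0.0184453  -0.61614771 -0.78741461  0.8886119 ]
 [ 0.          0.          0.          1.        ]]
top [[565.18992732   0.         328.38797872]
 [  0.         565.18992732 238.7487318 ]
 [  0.           0.           1.        ]] -0.09900675316296985 [[ 2.36411518e-02 -9.94155406e-01  1.05338149e-01  4.30643118e-01]
 [-9.99714801e-01 -2.38654673e-02 -8.69333722e-04  1.73437287e-03]
 [ 3.37819696e-03 -1.05287554e-01 -9.94436081e-01  1.33946379e+00]
 [ 0.00000000e+00  0.00000000e+00  0.00000000e+00  1.00000000e+00]]
```

View pics/side0.png

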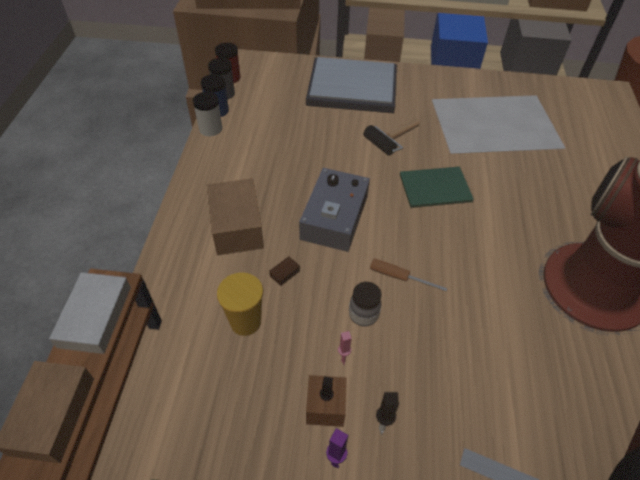

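View pics/top0.png

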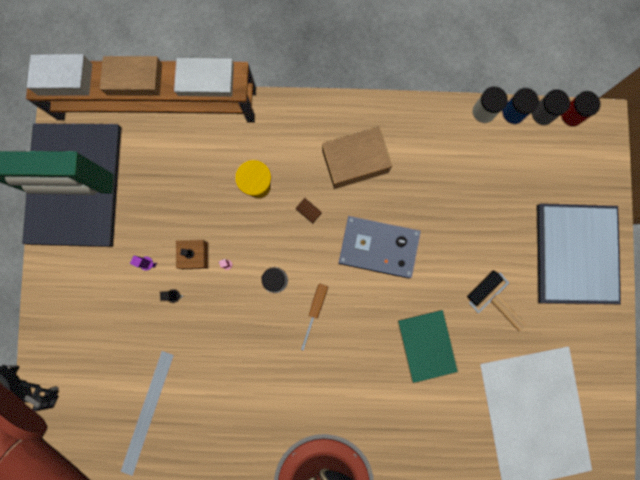

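```bash
cat > h.py <<'E'
import numpy as np, cv2
from plant import sensors, cams, workorder, manip
def ray(f,u,v):
    K=f["camera_matrix"]; k=f["k1"]
    p=cv2.undistortPoints(np.array([[[u,v]]],float),K,np.array([k,0,0,0,0.]))[0,0]
    M=f["cam_to_world"]; d=M[:3,:3]@np.array([p[0],p[1],1.]); return M[:3,3],d/np.linalg.norm(d)
def plane(f,u,v,z):
    o,d=ray(f,u,v); return o+d*(z-o[2])/d[2]
def tri(a,b):
    (o1,d1),(o2,d2)=a,b
    A=np.stack([d1,-d2],1); t=np.linalg.lstsq(A,o2-o1,rcond=None)[0]
    p,q=o1+t[0]*d1,o2+t[1]*d2; return (p+q)/2,np.linalg.norm(p-q)
def proj(f,P):
    M=f["cam_to_world"]; c=M[:3,:3].T@(np.array(P,float)-M[:3,3])
    p=cv2.projectPoints(c.reshape(1,1,3),np.zeros(3),np.zeros(3),f["camera_matrix"],np.array([f["k1"],0,0,0,0.]))[0]
    return p[0,0]
def crop(img,u,v,w,h,s,name):
    c=img[max(0,v-h):v+h,max(0,u-w):u+w]
    cv2.imwrite("pics/"+name,cv2.resize(c,None,fx=s,fy=s,interpolation=cv2.INTER_CUBIC))
E
python3 - <<'E'
import cv2
from h import crop
import numpy as np
a=cv2.imread("pics/side0.png");b=cv2.imread("pics/top0.png")
def c(i,u,v,w):return cv2.resize(np.clip(i[v-w:v+w,u-w:u+w]*1.6,0,255).astype('uint8'),(390,390) ,interpolation=cv2.INTER_CUBIC)
cv2.imwrite("pics/crop1.png",cv2.resize(np.hstack([c(a,350,410,50),c(b,190,270,40)]),(780,390)))
cv2.imwrite("pics/crop2.png",np.hstack([c(a,335,205,45),c(b,380,247,45)]))
E
```

```text
(no output)
```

View pics/crop1.png

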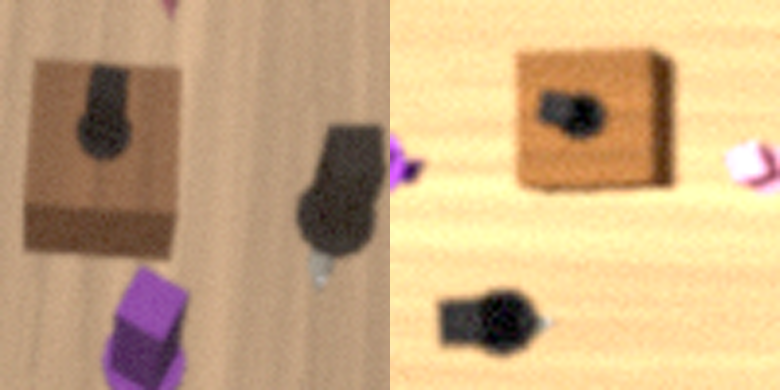

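View pics/crop2.png

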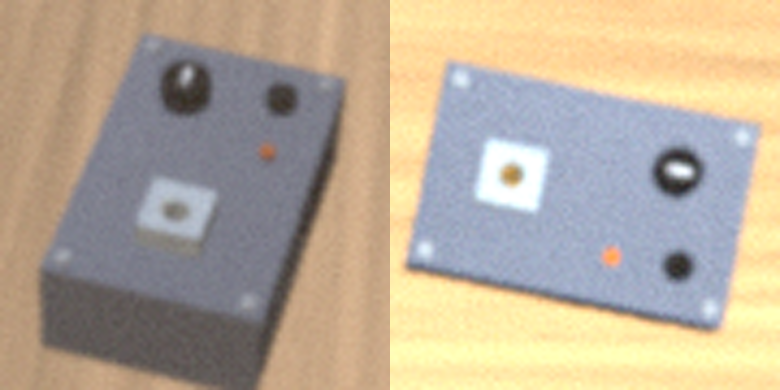

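The wand candidates, all tuning tools:
- Small black tool in the wooden block: side (327,388), top (187,253).
- Larger black tool: side (388,405), top (170,296).
- Purple tool: side (338,447), top (143,262).
- Pink tool: side (345,344), top (224,264).

The small black one standing in the wooden holder fits, because it isn't pink or purple and is the smaller of the two blacks. The enlarged crop confirms it. The collar is the white square at side (331,208), top (363,242).

```bash
python3 - <<'E'
from h import *
F={n:cams.grab_frame(n) for n in("side","top")}
def comp(m,u,v,x0,x1,y0,y1):
    mm=np.zeros_like(m); mm[y0:y1,x0:x1]=m[y0:y1,x0:x1]
    n,l,st,c=cv2.connectedComponentsWithStats(mm)
    i=min(range(1,n),key=lambda i:np.hypot(*(c[i]-[u,v]))-0.05*st[i,4]); return (l==i).astype(np.uint8)*255
for n,(cu,cv_),(hu,hv) in(("side",(331,208),(327,398)),("top",(363,242),(191,254))):
    f=F[n]; im=f["img"]; hsv=cv2.cvtColor(im,cv2.COLOR_BGR2HSV)
    g=cv2.cvtColor(im,cv2.COLOR_BGR2GRAY)
    big=cv2.resize(im[cv_-20:cv_+20,cu-20:cu+20],None,fx=8,fy=8,interpolation=cv2.INTER_CUBIC)
    gg=cv2.cvtColor(big,cv2.COLOR_BGR2GRAY); t,m=cv2.threshold(gg,0,255,cv2.THRESH_OTSU)
    cs,_=cv2.findContours(m,cv2.RETR_EXTERNAL,cv2.CHAIN_APPROX_NONE)
    c=min(cs,key=lambda c:abs(cv2.minAreaRect(c)[0][0]-160)+abs(cv2.minAreaRect(c)[0][1]-160)-cv2.contourArea(c)/100)
    q=cv2.boxPoints(cv2.minAreaRect(c)); ap=cv2.approxPolyDP(c,12,True)[:,0]
    tr=lambda p:((p[0]+.5)/8-.5+cu-20,(p[1]+.5)/8-.5+cv_-20)
    W=np.array([plane(f,*tr(p),.074) for p in ap.astype(float)])
    print(n,"collar thr",t,"approx",[np.round(tr(p),1).tolist() for p in ap]);print(W.round(4)[:,:2].tolist(), np.linalg.norm(np.diff(W,axis=0,append=W[:1]),axis=1).round(4), W.mean(0).round(4))
    # bore brass/dark
    cv2.imwrite(f"pics/col_{n}.png",cv2.resize(im[cv_-20:cv_+20,cu-20:cu+20],(560,560),interpolation=cv2.INTER_CUBIC))
    cv2.imwrite(f"pics/hol_{n}.png",cv2.resize(np.clip(im[hv-35:hv+35,hu-35:hu+35]*1.5,0,255).astype('uint8'),(560,560),interpolation=cv2.INTER_CUBIC))
import pickle;pickle.dump(F,open("F.pkl","wb"))
E
python3 -c "
import cv2,numpy as np
cv2.imwrite('pics/m.png',cv2.resize(np.vstack([np.hstack([cv2.imread(f'pics/{a}_{b}.png') for b in('side','top')]) for a in('col','hol')]),(600,600)))"
```

```text
side collar thr 95.0 approx [[324.8, 200.9], [321.4, 211.3], [334.9, 214.7], [339.2, 203.8]]
[[0.573, -0.092], [0.5767, -0.0622], [0.5481, -0.0566], [0.5422, -0.0879]] [0.0301 0.0292 0.0318 0.0311] [ 0.56   -0.0747  0.074 ]
top collar thr 134.0 approx [[357.3, 234.1], [354.6, 246.8], [368.3, 249.9], [370.9, 236.8]]
[[0.5769, -0.0643], [0.5479, -0.0587], [0.5416, -0.0897], [0.5714, -0.0952]] [0.0296 0.0317 0.0303 0.0313] [ 0.5594 -0.077   0.074 ]
```

View pics/m.png

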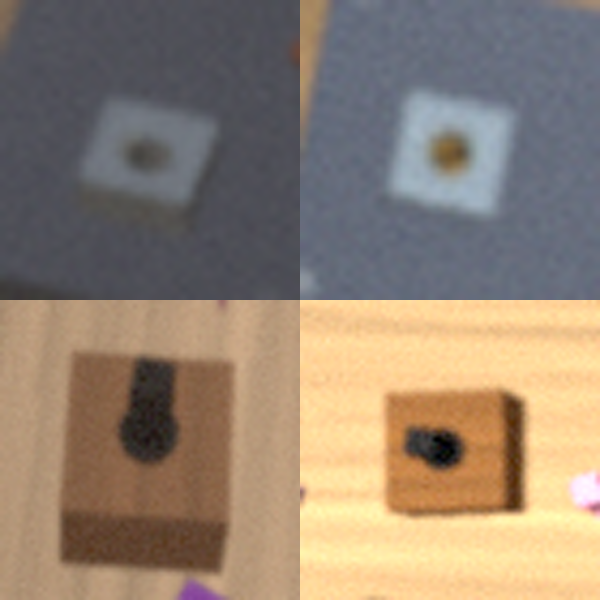

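```bash
python3 - <<'E'
from h import *
import pickle
F=pickle.load(open("F.pkl","rb"))
# averaged frames
for n in F:
    acc=np.mean([cams.grab_frame(n)["img"].astype(float) for _ in range(8)],0); F[n]["avg"]=acc
pickle.dump(F,open("F.pkl","wb"))
for n,(hu,hv) in(("side",(327,398)),("top",(191,254))):
    f=F[n]; im=f["avg"]; 
    big=cv2.resize(im[hv-35:hv+35,hu-35:hu+35],None,fx=8,fy=8,interpolation=cv2.INTER_CUBIC)
    tr=lambda p:((p[0]+.5)/8-.5+hu-35,(p[1]+.5)/8-.5+hv-35)
    v=big.max(2); dark=(v<(45 if n=="side" else 55)).astype(np.uint8)*255
    cs,_=cv2.findContours(dark,cv2.RETR_EXTERNAL,cv2.CHAIN_APPROX_NONE)
    c=max((c for c in cs if cv2.pointPolygonTest(c,(280,250) if n=="side" else (255,285),True)>-60),key=cv2.contourArea)
    r=cv2.minAreaRect(c); print(n,"tool px",[np.round(tr(p),1).tolist() for p in cv2.boxPoints(r)])
    print(" v range",np.percentile(v,[1,10,50,90]))
    b=np.clip(big*1.5,0,255).astype('uint8'); cv2.drawContours(b,[c],-1,(0,255,0),1); cv2.imwrite(f"pics/hb_{n}.png",b)
ims=[cv2.resize(np.clip(F[n]["avg"][v-12:v+12,u-12:u+12]*g,0,255).astype('uint8'),(400,400),interpolation=cv2.INTER_CUBIC) for n,u,v,g in(("side",331,208,1.5),("top",363,242,1.2))]
cv2.imwrite("pics/slot.png",np.hstack(ims))
cv2.imwrite("pics/hb.png",cv2.resize(np.hstack([cv2.imread(f"pics/hb_{n}.png") for n in("side","top")]),(800,400)))
E
```

```text
side tool px [[320.1000061035156, 377.1000061035156], [332.20001220703125, 377.1000061035156], [332.20001220703125, 399.79998779296875], [320.1000061035156, 399.79998779296875]]
 v range [ 29.15695048  65.33146578 117.46442851 126.27626183]
top tool px [[180.60000610351562, 257.20001220703125], [180.8000030517578, 249.10000610351562], [193.0, 249.39999389648438], [192.89999389648438, 257.3999938964844]]
 v range [ 39.04011786 126.29323829 175.35659424 187.63378174]
```

View pics/slot.png

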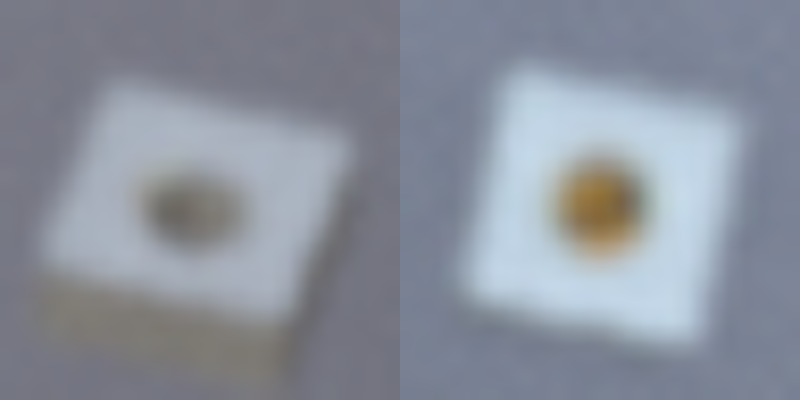

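View pics/hb.png

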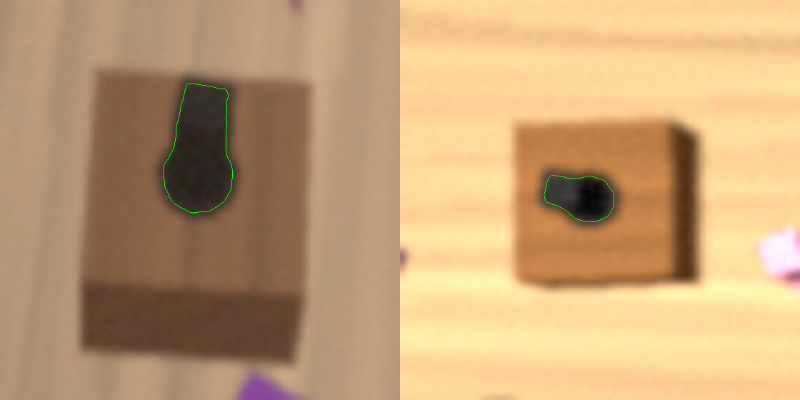

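```bash
python3 - <<'E'
from h import *
import pickle
F=pickle.load(open("F.pkl","rb")); S,T=F["side"],F["top"]
print("flange",plane(S,326.65,394.1,.061),plane(T,189.6,254,.061), tri(ray(S,326.65,394.1),ray(T,189.6,254)))
# holder quad from pics (display 400px<->70px)
sc=.175
qs=[(97,70),(311,83),(303,297),(82,284)]; qt=[(514,124),(670,121),(673,282),(517,282)]
A=np.array([plane(S,292+a*sc,363+b*sc,.058) for a,b in qs]);B=np.array([plane(T,156+(a-400)*sc,219+b*sc,.058) for a,b in qt])
for Q in(A,B): print(Q[:,:2].round(4).tolist(),Q.mean(0).round(4),np.linalg.norm(np.diff(Q,axis=0,append=Q[:1]),axis=1).round(4))
# grip top guess
print("griptop side",plane(S,292+208*sc,363+103*sc,.112), "top",plane(T,156+(556-400)*sc,219+189*sc,.112))
# collar bore: mouth circle
print("bore",plane(S,331-12+195/400*24,208-12+208/400*24,.074),plane(T,363-12+200/400*24,242-12+208/400*24,.074))
for nm,(u,v),(a,b) in(("bigblack",(388,402),(172,296)),("purple",(339,440),(143,262)),("pink",(346,340),(224,264)),("cup",(241,287),(253,178)),("jar",(367,292),(274,280)),):
    print(nm,tri(ray(S,u,v),ray(T,a,b)))
h=np.clip(F["top"]["avg"],0,255)[236:249,357:369]; 
print(h[...,2].round().astype(int))
print((h[...,2]-h[...,0]).round().astype(int))
E
```

```text
flange [0.52356564 0.32159003 0.061     ] [0.52351236 0.31616422 0.061     ] (array([0.5239063 , 0.31821621, 0.0527191 ]), np.float64(0.00041573529989898344))
[[0.5567, 0.2913], [0.4938, 0.2875], [0.4906, 0.3514], [0.5526, 0.3553]] [0.5234 0.3214 0.058 ] [0.063  0.0639 0.0622 0.0641]
[[0.5535, 0.3501], [0.5562, 0.2869], [0.4918, 0.2827], [0.4901, 0.3456]] [0.5229 0.3163 0.058 ] [0.0633 0.0646 0.0629 0.0635]
griptop side [0.52233709 0.32080103 0.112     ] top [0.5236809  0.31778742 0.112     ]
bore [ 0.55853529 -0.07253432  0.074     ] [ 0.55811589 -0.07747076  0.074     ]
bigblack (array([0.42738441, 0.34018386, 0.10442511]), np.float64(0.0004938340547222615))
purple (array([0.49850714, 0.40783551, 0.10830182]), np.float64(0.0025314059462324414))
pink (array([0.5011382 , 0.2319051 , 0.08464202]), np.float64(0.0005335457959361694))
cup (array([0.69149575, 0.17003872, 0.11761084]), np.float64(0.0015333611936024598))
jar (array([0.46985831, 0.1204395 , 0.06909518]), np.float64(0.0014020181347324987))
[[140 155 158 156 156 154 152 150 147 142 139 135]
 [148 159 161 160 159 158 159 159 15
[... 540 characters left out ...]
50 152 153 156 159 161 162 160 149]]
[[-28 -30 -30 -30 -30 -30 -29 -31 -29 -30 -27 -26]
 [-28 -30 -31 -31 -29 -28 -27 -28 -30 -31 -29 -30]
 [-29 -32 -30 -28 -24 -18 -19 -21 -28 -30 -30 -30]
 [-29 -31 -26 -19  -8  -1  -1  -9 -18 -27 -31 -31]
 [-30 -29 -20  -2  18  33  32  12 -10 -22 -30 -31]
 [-30 -27 -16  13  48  68  62  31  -1 -18 -27 -32]
 [-30 -27 -13  17  51  65  58  35   2 -16 -26 -32]
 [-32 -28 -18   4  32  54  58  43   7 -18 -28 -32]
 [-31 -30 -25 -12  13  40  47  29   0 -22 -30 -31]
 [-31 -31 -28 -23  -8   8  10  -4 -19 -28 -30 -30]
 [-30 -29 -30 -30 -26 -20 -20 -25 -30 -30 -31 -30]
 [-27 -29 -31 -30 -30 -30 -30 -32 -31 -30 -30 -30]
 [-21 -22 -25 -27 -30 -30 -30 -30 -31 -31 -30 -31]]
```

```bash
python3 - <<'E'
from h import *
from scipy.spatial.transform import Rotation as R
import pickle
F=pickle.load(open("F.pkl","rb")); S,T=F["side"],F["top"]
s=sensors.state(); q=s["tool_rot"]; M=R.from_quat([q[1],q[2],q[3],q[0]]).as_matrix(); print(M.round(3),s["tool_pos"],s["time"])
print("jaw yaw deg",np.degrees(np.arctan2(M[1,1],M[0,1])))
im=cv2.resize(np.clip(S["avg"][372:404,310:342]*2.6,0,255).astype('uint8'),(400,400),interpolation=cv2.INTER_CUBIC)
im2=cv2.resize(np.clip(T["avg"][240:268,172:200]*2.2,0,255).astype('uint8'),(400,400),interpolation=cv2.INTER_CUBIC)
cv2.imwrite("pics/grip.png",np.hstack([im,im2]))
E
```

```text
[[ 0.     0.406  0.914]
 [ 0.     0.914 -0.406]
 [-1.     0.    -0.   ]] [0.25359741 0.57123061 0.2313439 ] 1.0
jaw yaw deg 66.05981616396257
```

View pics/grip.png

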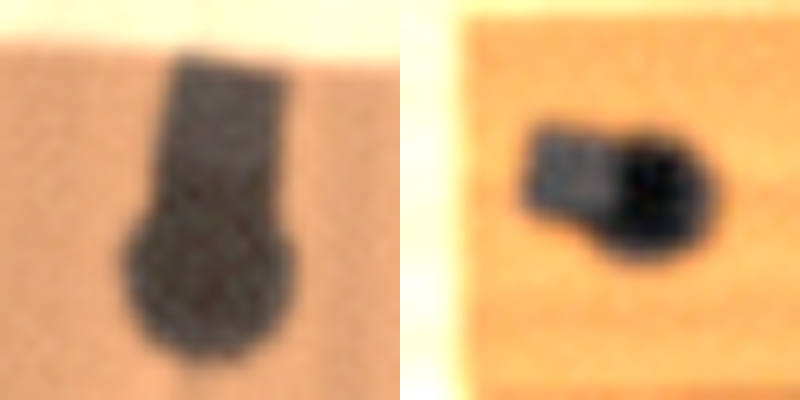

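>>> drive_tool --series '[{"y": -0.5, "z": 1.4, "ax": -0.3}, {"y": -1, "z": 2.8, "ax": -0.6}, {"y": -1.5, "z": 4.2, "ax": -0.9}, {"y": -2, "z": 5.6, "ax": -1.2}, {"y": -2.42, "z": 6.97, "ax": -1.4}]' --hand 1

```text
schema error: expected keys x, y, z, ax, ay, az
```

All keys are needed.

>>> drive_tool --series '[{"x": 0, "y": -0.5, "z": 1.4, "ax": -0.3, "ay": 0, "az": 0}, {"x": 0, "y": -1, "z": 2.8, "ax": -0.6, "ay": 0, "az": 0}, {"x": 0, "y": -1.5, "z": 4.2, "ax": -0.9, "ay": 0, "az": 0}, {"x": 0, "y": -2, "z": 5.6, "ax": -1.2, "ay": 0, "az": 0}, {"x": 0, "y": -2.42, "z": 6.97, "ax": -1.4, "ay": 0, "az": 0}]' --hand 1

```text
time: 1.42
tool_pos: [0.3892, 0.4438, 0.2315]
tool_rot: [0.7, 0.104, 0.699, -0.104]
contact_force: [-0.2, 0.7, -0.6]
gripper_width: 1.0
```

```bash
cat >> h.py <<'E'
def rel(cur,yaw,tgt,tyaw):
    y=np.radians(yaw);d=np.array(tgt)-np.array(cur)
    print("x %.3f y %.3f z %.3f ax %.2f"%(-d[2]/.025,(np.cos(y)*d[0]+np.sin(y)*d[1])/.025,(np.sin(y)*d[0]-np.cos(y)*d[1])/.025,-(tyaw-yaw)/5))
def st():
    from scipy.spatial.transform import Rotation as R
    s=sensors.state(); q=s["tool_rot"]; M=R.from_quat([q[1],q[2],q[3],q[0]]).as_matrix()
    print("t",s["time"],s["tool_pos"].round(4),"yaw",np.degrees(np.arctan2(M[1,1],M[0,1])).round(2),"tilt",M[:,0].round(4),"F",s["contact_force"].round(2),"T",s["ft_torque"].round(3),"w",round(s["gripper_width"],3)); return s
E
python3 -c "
from h import *
st();rel([.3885,.445,.231],73.06,[.523,.3188,.16],80.06)"
```

```text
t 1.4167 [0.3892 0.4438 0.2315] yaw 73.15 tilt [ 3.e-04  1.e-04 -1.e+00] F [-0.21  0.72 -0.63] T [ 0.053 -0.055  0.013] w 1.0
x 2.840 y -3.261 z 6.617 ax -1.40
```

>>> drive_tool --series '[{"x": 0, "y": -0.65, "z": 1.32, "ax": -0.3, "ay": 0, "az": 0}, {"x": 0, "y": -1.3, "z": 2.65, "ax": -0.6, "ay": 0, "az": 0}, {"x": 0, "y": -1.96, "z": 3.97, "ax": -0.9, "ay": 0, "az": 0}, {"x": 0, "y": -2.61, "z": 5.29, "ax": -1.2, "ay": 0, "az": 0}, {"x": 0, "y": -3.26, "z": 6.62, "ax": -1.4, "ay": 0, "az": 0}]' --hand 1

```text
time: 1.83
tool_pos: [0.524, 0.3176, 0.2315]
tool_rot: [0.705, 0.061, 0.704, -0.061]
contact_force: [-0.2, 1.2, 0.0]
gripper_width: 1.002
```

>>> drive_tool --series '[{"x": 1.3, "y": 0, "z": 0, "ax": 0, "ay": 0, "az": 0}, {"x": 2.4, "y": 0, "z": 0, "ax": 0, "ay": 0, "az": 0}, {"x": 2.8, "y": 0, "z": 0, "ax": 0, "ay": 0, "az": 0}]' --hand 1

```text
time: 2.08
tool_pos: [0.5213, 0.3173, 0.1566]
tool_rot: [0.702, 0.061, 0.706, -0.063]
contact_force: [-0.2, -0.7, -1.0]
gripper_width: 1.0
```

```bash
python3 - <<'E'
from h import *
st()
S=cams.grab_frame("side");T=cams.grab_frame("top")
a=cv2.resize(np.clip(S["img"][340:440,275:375]*1.6,0,255).astype('uint8'),(400,400));b=cv2.resize(np.clip(T["img"][214:294,150:230]*1.3,0,255).astype('uint8'),(400,400))
cv2.imwrite("pics/pre.png",np.hstack([a,b]))
E
```

```text
t 2.0833 [0.5213 0.3173 0.1566] yaw 79.97 tilt [-0.0062 -0.0027 -1.    ] F [-0.17 -0.67 -0.98] T [ 0.01   0.011 -0.058] w 1.0
```

View pics/pre.png

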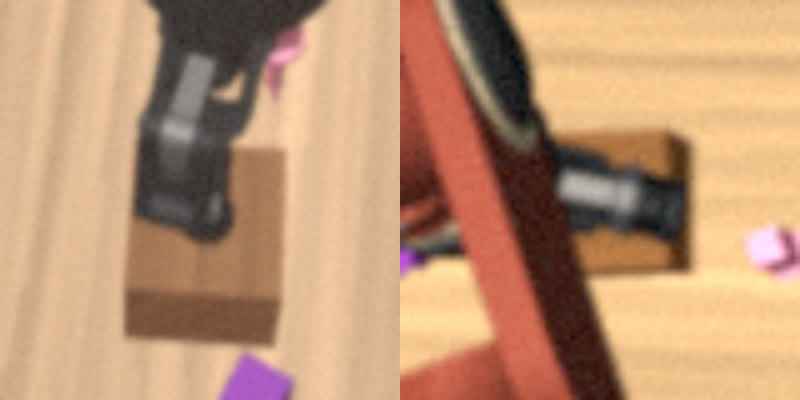

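```bash
python3 - <<'E'
from h import *
import pickle
F=pickle.load(open("F.pkl","rb")); S,T=F["side"],F["top"]
d=np.array([np.cos(1.396),np.sin(1.396),0])
for c in ([.523,.3188],[.5213,.3173]):
  for r in(.043,.057):
    for z in (.158,.171):
      P=np.array([*c,z])+d*r; print(c,r,z,proj(S,P).round(1), "top -r",proj(T,P-2*r*d).round(1))
E
```

```text
[0.523, 0.3188] 0.043 0.158 [320.8 393.6] top -r [197.  254.6]
[0.523, 0.3188] 0.043 0.171 [321.  390.1] top -r [195.6 254.2]
[0.523, 0.3188] 0.057 0.158 [318.  402.6] top -r [203.4 256. ]
[0.523, 0.3188] 0.057 0.171 [318.1 399.1] top -r [202.1 255.5]
[0.5213, 0.3173] 0.043 0.158 [322.1 392.8] top -r [197.7 255.5]
[0.5213, 0.3173] 0.043 0.171 [322.3 389.2] top -r [196.3 255. ]
[0.5213, 0.3173] 0.057 0.158 [319.3 401.7] top -r [204.1 256.8]
[0.5213, 0.3173] 0.057 0.171 [319.5 398.3] top -r [202.8 256.3]
```

>>> drive_tool --series '[{"x": 1, "y": 0, "z": 0, "ax": 0, "ay": 0, "az": 0}, {"x": 2, "y": 0, "z": 0, "ax": 0, "ay": 0, "az": 0}, {"x": 2.9, "y": 0, "z": 0, "ax": 0, "ay": 0, "az": 0}, {"x": 3.4, "y": 0, "z": 0, "ax": 0, "ay": 0, "az": 0}, {"x": 3.64, "y": 0, "z": 0, "ax": 0, "ay": 0, "az": 0}]' --hand 1

```text
time: 2.6
tool_pos: [0.5223, 0.3194, 0.0696]
tool_rot: [0.704, 0.061, 0.705, -0.061]
contact_force: [-0.9, -0.5, -1.0]
gripper_width: 0.997
```

>>> drive_tool --series '[{"x": 0, "y": 0, "z": 0, "ax": 0, "ay": 0, "az": 0}, {"x": 0, "y": 0, "z": 0, "ax": 0, "ay": 0, "az": 0}, {"x": 0, "y": 0, "z": 0, "ax": 0, "ay": 0, "az": 0}, {"x": 0, "y": 0, "z": 0, "ax": 0, "ay": 0, "az": 0}, {"x": 0, "y": 0, "z": 0, "ax": 0, "ay": 0, "az": 0}]' --hand 0

```text
time: 3.02
tool_pos: [0.5237, 0.3194, 0.0718]
tool_rot: [0.705, 0.062, 0.704, -0.061]
contact_force: [0.6, -0.2, 0.3]
gripper_width: 0.299
```

>>> drive_tool --series '[{"x": 0, "y": 0, "z": 0, "ax": 0, "ay": 0, "az": 0}, {"x": 0, "y": 0, "z": 0, "ax": 0, "ay": 0, "az": 0}, {"x": 0, "y": 0, "z": 0, "ax": 0, "ay": 0, "az": 0}, {"x": 0, "y": 0, "z": 0, "ax": 0, "ay": 0, "az": 0}, {"x": 0, "y": 0, "z": 0, "ax": 0, "ay": 0, "az": 0}]' --hand 0

```text
time: 3.43
tool_pos: [0.5236, 0.3193, 0.0714]
tool_rot: [0.705, 0.062, 0.704, -0.061]
contact_force: [-0.5, 0.4, 6.0]
gripper_width: 0.169
```

>>> drive_tool --series '[{"x": -0.6, "y": 0, "z": 0, "ax": 0, "ay": 0, "az": 0}, {"x": -1.6, "y": 0, "z": 0, "ax": 0, "ay": 0, "az": 0}, {"x": -2.8, "y": 0, "z": 0, "ax": 0, "ay": 0, "az": 0}, {"x": -4, "y": 0, "z": 0, "ax": 0, "ay": 0, "az": 0}, {"x": -5, "y": 0, "z": 0, "ax": 0, "ay": 0, "az": 0}]' --hand 0

```text
time: 3.85
tool_pos: [0.5227, 0.319, 0.1966]
tool_rot: [0.704, 0.061, 0.704, -0.061]
contact_force: [0.6, 0.1, 0.1]
gripper_width: 0.164
```

```bash
python3 - <<'E'
from h import *
st()
S=cams.grab_frame("side");T=cams.grab_frame("top")
a=cv2.resize(np.clip(S["img"][320:440,265:385]*1.6,0,255).astype('uint8'),(400,400));b=cv2.resize(np.clip(T["img"][214:294,150:230]*1.3,0,255).astype('uint8'),(400,400))
cv2.imwrite("pics/lift.png",np.hstack([a,b]))
E
```

```text
t 3.85 [0.5227 0.319  0.1966] yaw 80.06 tilt [-1.e-04  0.e+00 -1.e+00] F [0.57 0.12 0.09] T [-0.035 -0.041  0.014] w 0.164
```

View pics/lift.png

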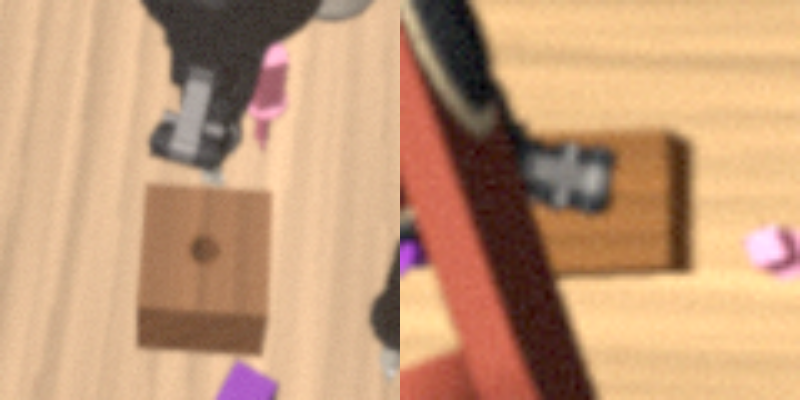

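```bash
python3 - <<'E'
from h import *
f=cams.grab_frame("side")
ims=np.mean([cams.grab_frame("side")["img"].astype(float) for _ in range(5)],0)
a=cv2.resize(np.clip(ims[355:385,313:343]*1.6,0,255).astype('uint8'),(600,600),interpolation=cv2.INTER_CUBIC)
cv2.imwrite("pics/blade.png",a)
for z in(.102,.106,.110,.115,.125): print(z,proj(f,[.523,.3188,z]))
E
```

```text
0.102 [327.92408489 382.36982702]
0.106 [328.00006862 381.33693103]
0.11 [328.07663707 380.29605106]
0.115 [328.17318018 378.98358265]
0.125 [328.36909273 376.32004877]
```

View pics/blade.png

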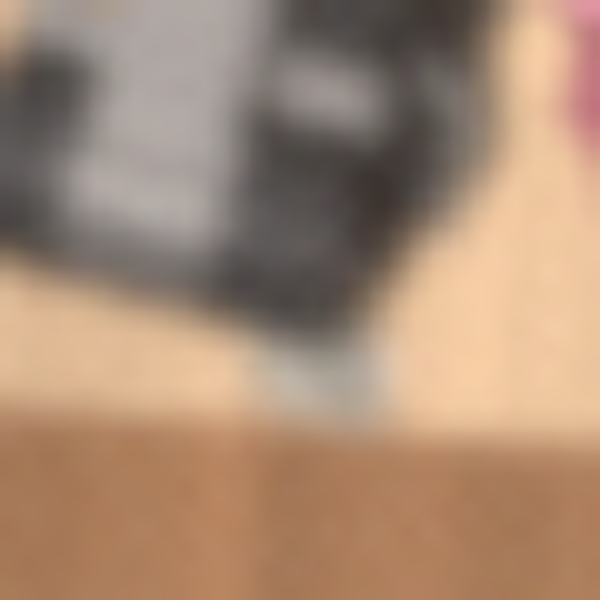

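```bash
python3 -c "
from h import *
rel([.523,.3188,.195],80.06,[.559,-.0757,.195],80.06)"
```

```text
x -0.000 y -15.295 z 4.142 ax -0.00
```

>>> drive_tool --series '[{"x": 0, "y": -1, "z": 0.27, "ax": 0, "ay": 0, "az": 0}, {"x": 0, "y": -2.4, "z": 0.65, "ax": 0, "ay": 0, "az": 0}, {"x": 0, "y": -3.8, "z": 1.03, "ax": 0, "ay": 0, "az": 0}, {"x": 0, "y": -5.2, "z": 1.4, "ax": 0, "ay": 0, "az": 0}, {"x": 0, "y": -6.5, "z": 1.76, "ax": 0, "ay": 0, "az": 0}]' --hand 0

```text
time: 4.67
tool_pos: [0.5372, 0.1496, 0.1936]
tool_rot: [0.704, 0.061, 0.705, -0.061]
contact_force: [0.1, -0.4, -0.6]
gripper_width: 0.168
```

>>> drive_tool --series '[{"x": 0, "y": -1.3, "z": 0.35, "ax": 0, "ay": 0, "az": 0}, {"x": 0, "y": -2.6, "z": 0.7, "ax": 0, "ay": 0, "az": 0}, {"x": 0, "y": -3.9, "z": 1.06, "ax": 0, "ay": 0, "az": 0}, {"x": 0, "y": -5.2, "z": 1.41, "ax": 0, "ay": 0, "az": 0}, {"x": 0, "y": -6.5, "z": 1.76, "ax": 0, "ay": 0, "az": 0}]' --hand 0

```text
time: 5.08
tool_pos: [0.5526, -0.0178, 0.1938]
tool_rot: [0.704, 0.061, 0.705, -0.061]
contact_force: [1.1, -0.2, -0.2]
gripper_width: 0.164
```

>>> drive_tool --series '[{"x": 0, "y": -1, "z": 0.27, "ax": 0, "ay": 0, "az": 0}, {"x": 0, "y": -1.8, "z": 0.49, "ax": 0, "ay": 0, "az": 0}, {"x": 0.4, "y": -2.295, "z": 0.622, "ax": 0, "ay": 0, "az": 0}, {"x": 1.2, "y": -2.295, "z": 0.622, "ax": 0, "ay": 0, "az": 0}, {"x": 1.6, "y": -2.295, "z": 0.622, "ax": 0, "ay": 0, "az": 0}]' --hand 0

```text
time: 5.5
tool_pos: [0.5573, -0.0756, 0.1516]
tool_rot: [0.703, 0.062, 0.706, -0.061]
contact_force: [-1.6, 0.2, -1.5]
gripper_width: 0.163
```

```bash
python3 - <<'E'
from h import *
st()
A={}
for n in("side","top"):
    f=cams.grab_frame(n); f["avg"]=np.mean([cams.grab_frame(n)["img"].astype(float) for _ in range(4)],0); A[n]=f
a=cv2.resize(np.clip(A["side"]["avg"][178:238,301:361]*1.6,0,255).astype('uint8'),(400,400),interpolation=cv2.INTER_CUBIC);b=cv2.resize(np.clip(A["top"]["avg"][212:272,333:393]*1.3,0,255).astype('uint8'),(400,400),interpolation=cv2.INTER_CUBIC)
cv2.imwrite("pics/hov.png",np.hstack([a,b]))
for n in A:
  for z in(.074,.092): print(n,z,proj(A[n],[.559,-.0757,z]))
st()
import pickle; pickle.dump(A,open("A.pkl","wb"))
E
```

```text
t 5.5 [ 0.5573 -0.0756  0.1516] yaw 79.99 tilt [-0.0044  0.0015 -1.    ] F [-1.56  0.25 -1.46] T [0.033 0.004 0.05 ] w 0.163
side 0.074 [330.63602135 207.33388123]
side 0.092 [330.93208293 201.47228206]
top 0.074 [362.22110167 242.07062719]
top 0.092 [362.73107342 241.26422467]
t 6.0 [ 0.5594 -0.0753  0.1563] yaw 80.09 tilt [ 1.5e-03 -4.0e-04 -1.0e+00] F [-0.1  -0.1  -0.78] T [ 0.006  0.018 -0.005] w 0.167
```

View pics/hov.png

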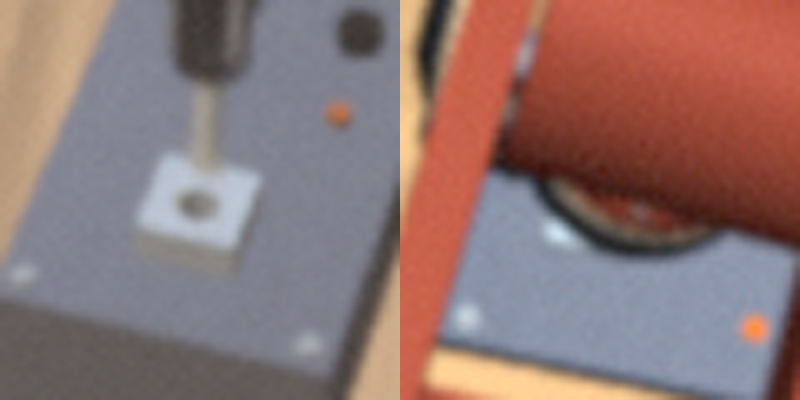

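```bash
python3 - <<'E'
from h import *
import pickle
A=pickle.load(open("A.pkl","rb"))["side"]
a=cv2.resize(np.clip(A["avg"][190:222,315:347]*1.7,0,255).astype('uint8'),(768,768)[:2],interpolation=cv2.INTER_CUBIC)
a=cv2.resize(a,(600,600)); 
for i in range(0,32,4): cv2.putText(a,str(315+i),(int((i+.5)*18.75),10),0,.35,(0,0,255)); cv2.putText(a,str(190+i),(0,int((i+.5)*18.75)),0,.35,(0,0,255))
cv2.imwrite("pics/hz.png",a)
E
```

```text
(no output)
```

View pics/hz.png

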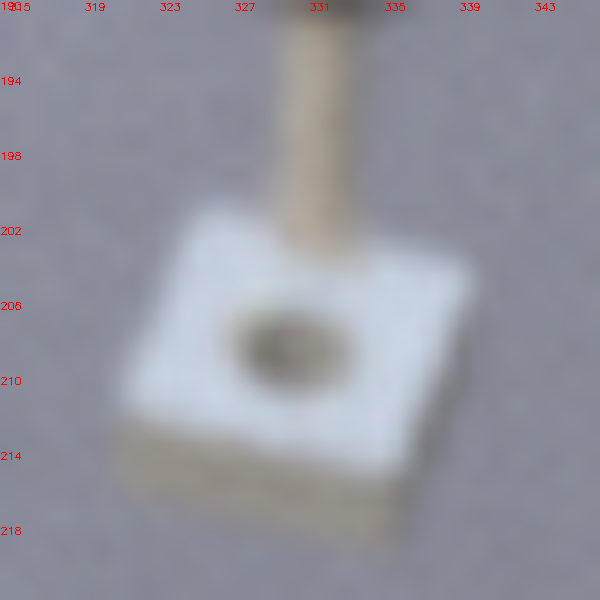

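>>> drive_tool --series '[{"x": 0, "y": -0.02, "z": 0.09, "ax": 0, "ay": 0, "az": 0}, {"x": 0.4, "y": -0.02, "z": 0.09, "ax": 0, "ay": 0, "az": 0}, {"x": 0.4, "y": -0.02, "z": 0.09, "ax": 0, "ay": 0, "az": 0}, {"x": 0.4, "y": -0.02, "z": 0.09, "ax": 0, "ay": 0, "az": 0}]' --hand 0

```text
time: 6.33
tool_pos: [0.5603, -0.0762, 0.144]
tool_rot: [0.704, 0.061, 0.705, -0.061]
contact_force: [-0.1, -0.4, -0.5]
gripper_width: 0.168
```

```bash
cat > look.py <<'E'
from h import *
import sys
st()
f=cams.grab_frame("side"); avg=np.mean([cams.grab_frame("side")["img"].astype(float) for _ in range(4)],0)
a=cv2.resize(np.clip(avg[190:222,315:347]*1.7,0,255).astype('uint8'),(600,600),interpolation=cv2.INTER_CUBIC)
for i in range(0,32,4): cv2.putText(a,str(315+i),(int((i+.5)*18.75),10),0,.35,(0,0,255)); cv2.putText(a,str(190+i),(0,int((i+.5)*18.75)),0,.35,(0,0,255))
cv2.imwrite("pics/"+sys.argv[1],a); st()
E
python3 look.py hz2.png
```

```text
t 6.3333 [ 0.5603 -0.0762  0.144 ] yaw 80.06 tilt [-2.3e-03  7.0e-04 -1.0e+00] F [-0.15 -0.44 -0.51] T [-0.035 -0.005  0.022] w 0.168
t 6.5833 [ 0.5611 -0.0764  0.1454] yaw 80.06 tilt [ 2.e-04 -0.e+00 -1.e+00] F [ 0.05 -0.67 -0.57] T [ 0.06  -0.007  0.002] w 0.167
```

View pics/hz2.png

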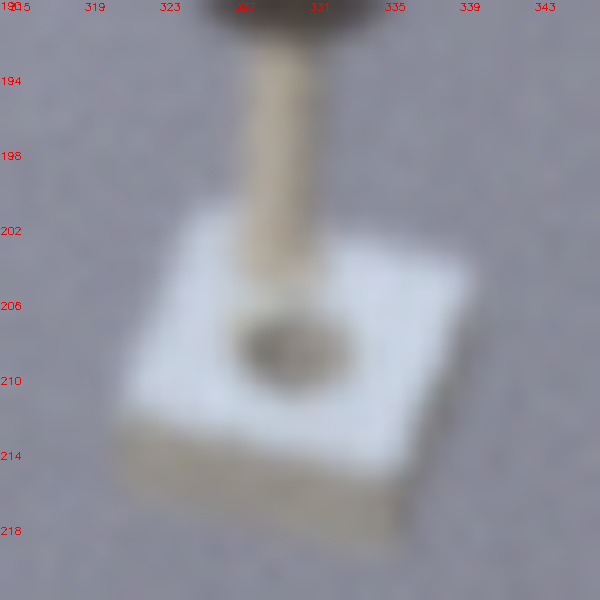

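>>> drive_tool --series '[{"x": 0, "y": 0.015, "z": -0.05, "ax": 0, "ay": 0, "az": 0}, {"x": 0.15, "y": 0.015, "z": -0.05, "ax": 0, "ay": 0, "az": 0}, {"x": 0.3, "y": 0.015, "z": -0.05, "ax": 0, "ay": 0, "az": 0}, {"x": 0.3, "y": 0.015, "z": -0.05, "ax": 0, "ay": 0, "az": 0}, {"x": 0.3, "y": 0.015, "z": -0.05, "ax": 0, "ay": 0, "az": 0}]' --hand 0

```text
time: 7.0
tool_pos: [0.5595, -0.0757, 0.1372]
tool_rot: [0.704, 0.061, 0.705, -0.061]
contact_force: [0.1, -1.0, -0.2]
gripper_width: 0.164
```

```bash
python3 look.py hz3.png
```

```text
t 7.0 [ 0.5595 -0.0757  0.1372] yaw 80.06 tilt [-1.1e-03  3.0e-04 -1.0e+00] F [ 0.14 -1.03 -0.16] T [0.008 0.008 0.01 ] w 0.164
t 7.25 [ 0.5599 -0.0758  0.138 ] yaw 80.06 tilt [ 3.e-04 -1.e-04 -1.e+00] F [ 1.08  1.09 -1.03] T [-0.006 -0.038 -0.057] w 0.165
```

View pics/hz3.png

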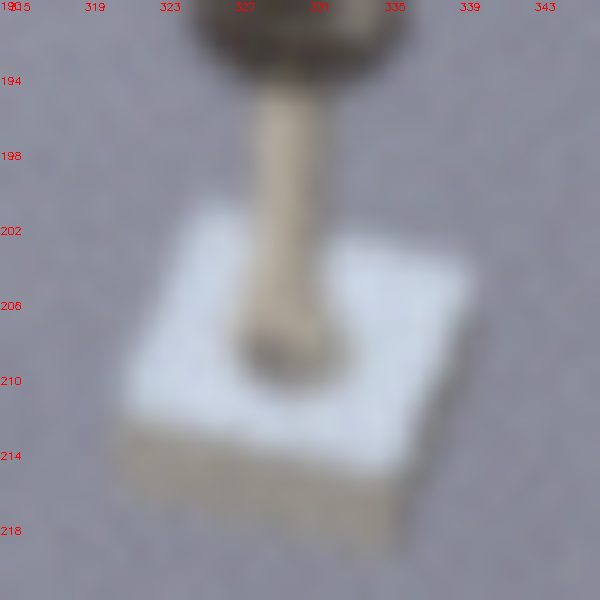

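>>> drive_tool --series '[{"x": 0.06, "y": 0, "z": 0, "ax": 0, "ay": 0, "az": 0}, {"x": 0.12, "y": 0, "z": 0, "ax": 0, "ay": 0, "az": 0}, {"x": 0.12, "y": 0, "z": 0, "ax": 0, "ay": 0, "az": 0}]' --hand 0

```text
time: 7.5
tool_pos: [0.5596, -0.0757, 0.1343]
tool_rot: [0.704, 0.061, 0.705, -0.061]
contact_force: [0.4, 0.2, -1.2]
gripper_width: 0.167
```

>>> drive_tool --series '[{"x": 0.04, "y": 0, "z": 0, "ax": 0, "ay": 0, "az": 0}, {"x": 0.08, "y": 0, "z": 0, "ax": 0, "ay": 0, "az": 0}, {"x": 0.08, "y": 0, "z": 0, "ax": 0, "ay": 0, "az": 0}]' --hand 0

```text
time: 7.75
tool_pos: [0.5597, -0.0757, 0.1324]
tool_rot: [0.704, 0.061, 0.705, -0.061]
contact_force: [-0.3, 0.4, -0.1]
gripper_width: 0.166
```

>>> drive_tool --series '[{"x": 0, "y": 0.03, "z": 0, "ax": 0, "ay": 0, "az": 0}, {"x": 0, "y": 0.06, "z": 0, "ax": 0, "ay": 0, "az": 0}, {"x": 0, "y": 0.08, "z": 0, "ax": 0, "ay": 0, "az": 0}, {"x": 0, "y": 0.08, "z": 0, "ax": 0, "ay": 0, "az": 0}]' --hand 0

```text
time: 8.08
tool_pos: [0.5601, -0.0738, 0.1328]
tool_rot: [0.704, 0.061, 0.705, -0.061]
contact_force: [-1.3, 0.4, -0.6]
gripper_width: 0.164
```

```bash
cat > f.py <<'E'
from h import *
import sys
from scipy.spatial.transform import Rotation as R
n=int(sys.argv[1]) if len(sys.argv)>1 else 3
L=[]
for i in range(n):
    s=sensors.state(); L.append(s); cams.grab_frame("side")
s=sensors.state(); L.append(s)
q=s["tool_rot"]; M=R.from_quat([q[1],q[2],q[3],q[0]]).as_matrix()
m=lambda k:np.mean([l[k] for l in L],0)
print("t",round(s["time"],2),"pos",m("tool_pos").round(4),"F",m("contact_force").round(2),"tool-axes F",(M.T@m("contact_force")).round(2),"T",m("ft_torque").round(3),"yaw",np.degrees(np.arctan2(M[1,1],M[0,1])).round(2))
E
python3 f.py 3
```

```text
t 8.23 pos [ 0.5601 -0.0738  0.1327] F [-1.13 -0.49 -0.73] tool-axes F [ 0.73 -0.68 -1.03] T [-0.133  0.234  0.001] yaw 80.06
```

>>> drive_tool --series '[{"x": 0, "y": -0.04, "z": -0.02, "ax": 0, "ay": 0, "az": 0}, {"x": 0, "y": -0.08, "z": -0.04, "ax": 0, "ay": 0, "az": 0}, {"x": 0, "y": -0.08, "z": -0.04, "ax": 0, "ay": 0, "az": 0}]' --hand 0

```text
time: 8.48
tool_pos: [0.559, -0.0757, 0.133]
tool_rot: [0.705, 0.061, 0.704, -0.061]
contact_force: [-0.0, -1.2, -1.0]
gripper_width: 0.165
```

```bash
python3 f.py 3
```

```text
t 8.63 pos [ 0.559  -0.0757  0.133 ] F [ 0.07 -0.16 -0.56] tool-axes F [ 0.56 -0.14  0.1 ] T [0.008 0.006 0.009] yaw 80.05
```

>>> drive_tool --series '[{"x": 0, "y": 0, "z": -0.03, "ax": 0, "ay": 0, "az": 0}, {"x": 0, "y": 0, "z": -0.04, "ax": 0, "ay": 0, "az": 0}, {"x": 0, "y": 0, "z": -0.04, "ax": 0, "ay": 0, "az": 0}]' --hand 0

```text
time: 8.88
tool_pos: [0.5578, -0.0754, 0.1328]
tool_rot: [0.704, 0.061, 0.704, -0.061]
contact_force: [-0.4, 1.1, -1.0]
gripper_width: 0.168
```

```bash
python3 f.py 3
```

```text
t 9.03 pos [ 0.5579 -0.0754  0.1328] F [-0.25  0.59 -0.38] tool-axes F [ 0.38  0.54 -0.34] T [ 0.007 -0.002 -0.007] yaw 80.07
```

>>> drive_tool --series '[{"x": 0, "y": 0, "z": -0.02, "ax": 0, "ay": 0, "az": 0}, {"x": 0, "y": 0, "z": -0.03, "ax": 0, "ay": 0, "az": 0}, {"x": 0, "y": 0, "z": -0.03, "ax": 0, "ay": 0, "az": 0}]' --hand 0

```text
time: 9.28
tool_pos: [0.5571, -0.0753, 0.1328]
tool_rot: [0.704, 0.061, 0.704, -0.061]
contact_force: [0.6, 0.0, -0.4]
gripper_width: 0.167
```

```bash
python3 f.py 2
```

```text
t 9.38 pos [ 0.5571 -0.0753  0.1328] F [ 0.6  -0.09 -0.73] tool-axes F [0.73 0.02 0.61] T [ 0.024 -0.009  0.004] yaw 80.06
```

>>> drive_tool --series '[{"x": 0, "y": 0, "z": -0.02, "ax": 0, "ay": 0, "az": 0}, {"x": 0, "y": 0, "z": -0.03, "ax": 0, "ay": 0, "az": 0}, {"x": 0, "y": 0, "z": -0.03, "ax": 0, "ay": 0, "az": 0}]' --hand 0

```text
time: 9.63
tool_pos: [0.5565, -0.0752, 0.1328]
tool_rot: [0.705, 0.061, 0.704, -0.061]
contact_force: [1.0, -0.5, -0.8]
gripper_width: 0.168
```

```bash
python3 f.py 2
```

```text
t 9.73 pos [ 0.5565 -0.0752  0.1328] F [ 0.21 -0.06 -0.85] tool-axes F [ 0.85 -0.02  0.22] T [-0.026 -0.134 -0.007] yaw 80.06
```

>>> drive_tool --series '[{"x": 0, "y": 0.04, "z": 0.07, "ax": 0, "ay": 0, "az": 0}, {"x": 0, "y": 0.08, "z": 0.07, "ax": 0, "ay": 0, "az": 0}, {"x": 0, "y": 0.08, "z": 0.07, "ax": 0, "ay": 0, "az": 0}]' --hand 0

```text
time: 9.98
tool_pos: [0.5585, -0.0733, 0.1328]
tool_rot: [0.704, 0.061, 0.705, -0.061]
contact_force: [0.2, 0.1, -0.6]
gripper_width: 0.167
```

```bash
python3 f.py 2
```

```text
t 10.08 pos [ 0.5585 -0.0733  0.1328] F [-0.14  0.38 -0.44] tool-axes F [ 0.44  0.35 -0.21] T [ 0.005 -0.004  0.011] yaw 80.07
```

>>> drive_tool --series '[{"x": 0, "y": 0.03, "z": 0, "ax": 0, "ay": 0, "az": 0}, {"x": 0, "y": 0.04, "z": 0, "ax": 0, "ay": 0, "az": 0}, {"x": 0, "y": 0.04, "z": 0, "ax": 0, "ay": 0, "az": 0}]' --hand 0

```text
time: 10.33
tool_pos: [0.5586, -0.0724, 0.1328]
tool_rot: [0.704, 0.061, 0.704, -0.061]
contact_force: [-0.4, -0.3, -0.4]
gripper_width: 0.169
```

```bash
python3 f.py 2
```

```text
t 10.43 pos [ 0.5586 -0.0725  0.1328] F [-0.69  0.04 -0.58] tool-axes F [ 0.58 -0.08 -0.69] T [ 0.009 -0.019  0.035] yaw 80.06
```

>>> drive_tool --series '[{"x": 0, "y": 0.02, "z": 0, "ax": 0, "ay": 0, "az": 0}, {"x": 0, "y": 0.04, "z": 0, "ax": 0, "ay": 0, "az": 0}, {"x": 0, "y": 0.04, "z": 0, "ax": 0, "ay": 0, "az": 0}]' --hand 0

```text
time: 10.68
tool_pos: [0.5588, -0.0715, 0.1328]
tool_rot: [0.704, 0.061, 0.704, -0.061]
contact_force: [-0.7, -0.0, -0.1]
gripper_width: 0.167
```

```bash
python3 f.py 2
```

```text
t 10.78 pos [ 0.5588 -0.0715  0.1328] F [-0.33  0.   -0.55] tool-axes F [ 0.55 -0.05 -0.32] T [-0.01  -0.005  0.015] yaw 80.06
```

>>> drive_tool --series '[{"x": 0, "y": 0.02, "z": 0, "ax": 0, "ay": 0, "az": 0}, {"x": 0, "y": 0.04, "z": 0, "ax": 0, "ay": 0, "az": 0}, {"x": 0, "y": 0.04, "z": 0, "ax": 0, "ay": 0, "az": 0}]' --hand 0

```text
time: 11.03
tool_pos: [0.5589, -0.0709, 0.1328]
tool_rot: [0.704, 0.061, 0.704, -0.062]
contact_force: [-0.3, -2.6, -1.4]
gripper_width: 0.167
```

```bash
python3 f.py 2
```

```text
t 11.13 pos [ 0.5589 -0.0709  0.1328] F [-0.33 -2.29 -0.78] tool-axes F [ 0.78 -2.31  0.07] T [-0.447  0.085 -0.012] yaw 80.06
```

>>> drive_tool --series '[{"x": 0, "y": -0.1, "z": 0, "ax": 0, "ay": 0, "az": 0}, {"x": 0, "y": -0.2, "z": 0, "ax": 0, "ay": 0, "az": 0}, {"x": 0, "y": -0.26, "z": 0, "ax": 0, "ay": 0, "az": 0}, {"x": 0, "y": -0.26, "z": 0, "ax": 0, "ay": 0, "az": 0}]' --hand 0

```text
time: 11.47
tool_pos: [0.5578, -0.0771, 0.1328]
tool_rot: [0.704, 0.062, 0.704, -0.061]
contact_force: [-0.8, -0.6, -1.0]
gripper_width: 0.169
```

```bash
python3 f.py 2
```

```text
t 11.57 pos [ 0.5578 -0.077   0.1328] F [-0.2  -0.19 -0.3 ] tool-axes F [ 0.3  -0.22 -0.16] T [0.017 0.001 0.006] yaw 80.05
```

>>> drive_tool --series '[{"x": 0, "y": -0.02, "z": 0, "ax": 0, "ay": 0, "az": 0}, {"x": 0, "y": -0.03, "z": 0, "ax": 0, "ay": 0, "az": 0}, {"x": 0, "y": -0.03, "z": 0, "ax": 0, "ay": 0, "az": 0}]' --hand 0

```text
time: 11.82
tool_pos: [0.5577, -0.0777, 0.1328]
tool_rot: [0.704, 0.061, 0.704, -0.061]
contact_force: [-0.2, -0.5, -1.0]
gripper_width: 0.166
```

```bash
python3 f.py 2
```

```text
t 11.92 pos [ 0.5577 -0.0776  0.1328] F [-0.29 -0.14 -0.62] tool-axes F [ 0.62 -0.19 -0.26] T [ 0.018 -0.006  0.004] yaw 80.06
```

>>> drive_tool --series '[{"x": 0, "y": -0.02, "z": 0, "ax": 0, "ay": 0, "az": 0}, {"x": 0, "y": -0.03, "z": 0, "ax": 0, "ay": 0, "az": 0}, {"x": 0, "y": -0.03, "z": 0, "ax": 0, "ay": 0, "az": 0}]' --hand 0

```text
time: 12.17
tool_pos: [0.5576, -0.0784, 0.1328]
tool_rot: [0.704, 0.061, 0.704, -0.061]
contact_force: [0.6, -0.5, -1.4]
gripper_width: 0.166
```

```bash
python3 f.py 2
```

```text
t 12.27 pos [ 0.5576 -0.0784  0.1328] F [ 0.36 -0.61 -1.13] tool-axes F [ 1.13 -0.53  0.46] T [ 0.029 -0.01  -0.004] yaw 80.06
```

>>> drive_tool --series '[{"x": 0, "y": -0.02, "z": 0, "ax": 0, "ay": 0, "az": 0}, {"x": 0, "y": -0.04, "z": 0, "ax": 0, "ay": 0, "az": 0}, {"x": 0, "y": -0.04, "z": 0, "ax": 0, "ay": 0, "az": 0}]' --hand 0

```text
time: 12.52
tool_pos: [0.5575, -0.079, 0.1328]
tool_rot: [0.704, 0.062, 0.704, -0.061]
contact_force: [0.4, 2.8, -1.2]
gripper_width: 0.166
```

```bash
python3 f.py 2
```

```text
t 12.62 pos [ 0.5575 -0.079   0.1328] F [ 0.34  2.71 -0.55] tool-axes F [ 0.55  2.73 -0.13] T [ 0.58  -0.099  0.016] yaw 80.06
```

>>> drive_tool --series '[{"x": 0, "y": 0.1, "z": 0, "ax": 0, "ay": 0, "az": 0}, {"x": 0, "y": 0.184, "z": 0, "ax": 0, "ay": 0, "az": 0}, {"x": 0.06, "y": 0.184, "z": 0, "ax": 0, "ay": 0, "az": 0}, {"x": 0.08, "y": 0.184, "z": 0, "ax": 0, "ay": 0, "az": 0}, {"x": 0.08, "y": 0.184, "z": 0, "ax": 0, "ay": 0, "az": 0}]' --hand 0

```text
time: 13.03
tool_pos: [0.558, -0.075, 0.1305]
tool_rot: [0.704, 0.061, 0.705, -0.061]
contact_force: [-0.5, -0.4, -1.3]
gripper_width: 0.165
```

```bash
python3 f.py 2
```

```text
t 13.13 pos [ 0.5581 -0.075   0.1306] F [ 0.    0.06 -1.05] tool-axes F [ 1.05  0.06 -0.01] T [-0.025  0.006  0.02 ] yaw 80.06
```

>>> drive_tool --series '[{"x": 0.04, "y": 0, "z": 0, "ax": 0, "ay": 0, "az": 0}, {"x": 0.08, "y": 0, "z": 0, "ax": 0, "ay": 0, "az": 0}, {"x": 0.08, "y": 0, "z": 0, "ax": 0, "ay": 0, "az": 0}]' --hand 0

```text
time: 13.38
tool_pos: [0.558, -0.0749, 0.1285]
tool_rot: [0.704, 0.061, 0.705, -0.061]
contact_force: [-0.5, -0.1, -0.5]
gripper_width: 0.173
```

```bash
python3 f.py 1
```

```text
t 13.43 pos [ 0.558  -0.0749  0.1285] F [-0.16 -0.13 -0.48] tool-axes F [ 0.48 -0.15 -0.13] T [-0.024  0.037 -0.034] yaw 80.06
```

>>> drive_tool --series '[{"x": 0.04, "y": 0, "z": 0, "ax": 0, "ay": 0, "az": 0}, {"x": 0.08, "y": 0, "z": 0, "ax": 0, "ay": 0, "az": 0}, {"x": 0.08, "y": 0, "z": 0, "ax": 0, "ay": 0, "az": 0}]' --hand 0

```text
time: 13.68
tool_pos: [0.5581, -0.0748, 0.1265]
tool_rot: [0.704, 0.061, 0.705, -0.061]
contact_force: [-0.3, -0.8, -0.5]
gripper_width: 0.169
```

```bash
python3 f.py 1
```

```text
t 13.73 pos [ 0.5581 -0.0748  0.1266] F [ 0.13 -0.87 -0.67] tool-axes F [ 0.67 -0.83  0.28] T [-0.022  0.011 -0.05 ] yaw 80.06
```

>>> drive_tool --series '[{"x": 0.04, "y": 0, "z": 0, "ax": 0, "ay": 0, "az": 0}, {"x": 0.08, "y": 0, "z": 0, "ax": 0, "ay": 0, "az": 0}, {"x": 0.08, "y": 0, "z": 0, "ax": 0, "ay": 0, "az": 0}]' --hand 0

```text
time: 13.98
tool_pos: [0.5581, -0.0748, 0.1245]
tool_rot: [0.704, 0.061, 0.705, -0.061]
contact_force: [0.2, -0.3, -1.2]
gripper_width: 0.167
```

>>> drive_tool --series '[{"x": 0.04, "y": 0, "z": 0, "ax": 0, "ay": 0, "az": 0}, {"x": 0.06, "y": 0, "z": 0, "ax": 0, "ay": 0, "az": 0}, {"x": 0.06, "y": 0, "z": 0, "ax": 0, "ay": 0, "az": 0}]' --hand 0

```text
time: 14.23
tool_pos: [0.5581, -0.0749, 0.1231]
tool_rot: [0.704, 0.061, 0.705, -0.061]
contact_force: [0.2, 0.1, -1.3]
gripper_width: 0.166
```

```bash
python3 f.py 2
```

```text
t 14.33 pos [ 0.5582 -0.0749  0.1232] F [ 0.25  0.18 -0.14] tool-axes F [0.14 0.22 0.21] T [-0.005  0.008 -0.017] yaw 80.06
```

>>> drive_tool --series '[{"x": 0.04, "y": 0, "z": 0, "ax": 0, "ay": 0, "az": 0}, {"x": 0.06, "y": 0, "z": 0, "ax": 0, "ay": 0, "az": 0}, {"x": 0.06, "y": 0, "z": 0, "ax": 0, "ay": 0, "az": 0}]' --hand 0

```text
time: 14.58
tool_pos: [0.5584, -0.0749, 0.1222]
tool_rot: [0.705, 0.061, 0.704, -0.061]
contact_force: [-0.6, 0.8, 2.1]
gripper_width: 0.168
```

```bash
python3 f.py 2
```

```text
t 14.68 pos [ 0.5584 -0.0749  0.1223] F [-0.97  0.46  2.12] tool-axes F [-2.12  0.29 -1.03] T [ 0.057  0.129 -0.016] yaw 80.07
```

>>> drive_tool --series '[{"x": 0.04, "y": 0, "z": 0, "ax": 0, "ay": 0, "az": 0}, {"x": 0.06, "y": 0, "z": 0, "ax": 0, "ay": 0, "az": 0}, {"x": 0.06, "y": 0, "z": 0, "ax": 0, "ay": 0, "az": 0}]' --hand 0

```text
time: 14.93
tool_pos: [0.5585, -0.0749, 0.1207]
tool_rot: [0.705, 0.061, 0.704, -0.061]
contact_force: [-0.7, -0.3, 3.9]
gripper_width: 0.164
```

```bash
python3 f.py 2
```

```text
t 15.03 pos [ 0.5585 -0.0749  0.1207] F [-0.94  0.1   4.24] tool-axes F [-4.24 -0.07 -0.94] T [ 0.045  0.195 -0.032] yaw 80.06
```

>>> drive_tool --series '[{"x": -0.03, "y": 0, "z": 0, "ax": 0.5, "ay": 0, "az": 0}, {"x": -0.03, "y": 0, "z": 0, "ax": 1, "ay": 0, "az": 0}, {"x": -0.03, "y": 0, "z": 0, "ax": 1.5, "ay": 0, "az": 0}, {"x": -0.03, "y": 0, "z": 0, "ax": 2, "ay": 0, "az": 0}, {"x": -0.03, "y": 0, "z": 0, "ax": 2, "ay": 0, "az": 0}]' --hand 0

```text
time: 15.45
tool_pos: [0.5585, -0.0749, 0.1213]
tool_rot: [0.697, 0.123, 0.696, -0.123]
contact_force: [0.2, -0.0, 3.0]
gripper_width: 0.166
```

```bash
python3 f.py 2
```

```text
t 15.55 pos [ 0.5585 -0.0749  0.1212] F [-0.2   0.57  3.07] tool-axes F [-3.07  0.47 -0.38] T [ 0.057 -0.015 -0.017] yaw 70.13
```

>>> drive_tool --series '[{"x": 0, "y": 0, "z": 0, "ax": 0.5, "ay": 0, "az": 0}, {"x": 0, "y": 0, "z": 0, "ax": 1, "ay": 0, "az": 0}, {"x": 0, "y": 0, "z": 0, "ax": 1.5, "ay": 0, "az": 0}, {"x": 0, "y": 0, "z": 0, "ax": 2, "ay": 0, "az": 0}]' --hand 0

```text
time: 15.88
tool_pos: [0.5585, -0.0749, 0.1212]
tool_rot: [0.683, 0.183, 0.683, -0.183]
contact_force: [-0.5, 0.8, 2.6]
gripper_width: 0.168
```

```bash
python3 f.py 1
```

```text
t 15.93 pos [ 0.5585 -0.0749  0.1212] F [-0.69  0.63  2.3 ] tool-axes F [-2.3   0.2  -0.91] T [ 0.079 -0.024  0.016] yaw 59.92
```

>>> drive_tool --series '[{"x": 0, "y": 0, "z": 0, "ax": 0.5, "ay": 0, "az": 0}, {"x": 0, "y": 0, "z": 0, "ax": 1, "ay": 0, "az": 0}, {"x": 0, "y": 0, "z": 0, "ax": 1.5, "ay": 0, "az": 0}, {"x": 0, "y": 0, "z": 0, "ax": 2, "ay": 0, "az": 0}]' --hand 0

```text
time: 16.27
tool_pos: [0.5584, -0.0749, 0.1211]
tool_rot: [0.665, 0.242, 0.664, -0.242]
contact_force: [1.1, 0.5, 3.2]
gripper_width: 0.167
```

```bash
python3 f.py 1
```

```text
t 16.32 pos [ 0.5584 -0.0749  0.1212] F [0.45 0.09 3.53] tool-axes F [-3.53  0.36  0.29] T [ 0.014 -0.041 -0.018] yaw 49.96
```

>>> drive_tool --series '[{"x": 0, "y": 0, "z": 0, "ax": 0.5, "ay": 0, "az": 0}, {"x": 0, "y": 0, "z": 0, "ax": 1, "ay": 0, "az": 0}, {"x": 0, "y": 0, "z": 0, "ax": 1.5, "ay": 0, "az": 0}, {"x": 0, "y": 0, "z": 0, "ax": 2, "ay": 0, "az": 0}]' --hand 0

```text
time: 16.65
tool_pos: [0.5584, -0.0749, 0.1211]
tool_rot: [0.641, 0.299, 0.641, -0.298]
contact_force: [-0.4, 0.3, 2.9]
gripper_width: 0.164
```

```bash
python3 f.py 1
```

```text
t 16.7 pos [ 0.5584 -0.0749  0.1211] F [0.42 0.14 2.89] tool-axes F [-2.89  0.41  0.17] T [ 0.042 -0.096  0.004] yaw 39.99
```

>>> drive_tool --series '[{"x": 0, "y": 0, "z": 0, "ax": 0.5, "ay": 0, "az": 0}, {"x": 0, "y": 0, "z": 0, "ax": 1, "ay": 0, "az": 0}, {"x": 0, "y": 0, "z": 0, "ax": 1.5, "ay": 0, "az": 0}, {"x": 0, "y": 0, "z": 0, "ax": 2, "ay": 0, "az": 0}]' --hand 0

```text
time: 17.03
tool_pos: [0.5586, -0.0747, 0.1209]
tool_rot: [0.613, 0.353, 0.612, -0.353]
contact_force: [2.2, 0.8, -0.0]
gripper_width: 0.167
```

```bash
python3 f.py 1
```

```text
t 17.08 pos [ 0.5586 -0.0747  0.1208] F [2.18 0.48 0.07] tool-axes F [-0.07  2.13  0.67] T [ 0.098 -0.621 -0.002] yaw 30.01
```

>>> drive_tool --series '[{"x": 0.02, "y": 0.015, "z": 0, "ax": 0, "ay": 0, "az": 0}, {"x": 0.05, "y": 0.03, "z": 0.01, "ax": 0, "ay": 0, "az": 0}, {"x": 0.08, "y": 0.03, "z": 0.01, "ax": 0, "ay": 0, "az": 0}, {"x": 0.08, "y": 0.03, "z": 0.01, "ax": 0, "ay": 0, "az": 0}]' --hand 0

```text
time: 17.42
tool_pos: [0.5589, -0.0747, 0.1188]
tool_rot: [0.613, 0.353, 0.613, -0.353]
contact_force: [0.9, 0.4, 1.5]
gripper_width: 0.165
```

```bash
python3 f.py 2
```

```text
t 17.52 pos [ 0.5589 -0.0747  0.1189] F [1.07 0.47 1.48] tool-axes F [-1.48  1.16  0.13] T [ 0.102 -0.252 -0.022] yaw 30.1
```

>>> drive_tool --series '[{"x": 0, "y": 0.02, "z": 0, "ax": 0.4, "ay": 0, "az": 0}, {"x": 0, "y": 0.025, "z": 0.003, "ax": 0.8, "ay": 0, "az": 0}, {"x": 0, "y": 0.028, "z": 0.005, "ax": 1.2, "ay": 0, "az": 0}, {"x": 0, "y": 0.028, "z": 0.007, "ax": 1.6, "ay": 0, "az": 0}, {"x": 0, "y": 0.028, "z": 0.007, "ax": 2, "ay": 0, "az": 0}]' --hand 0

```text
time: 17.93
tool_pos: [0.5589, -0.0745, 0.1182]
tool_rot: [0.579, 0.405, 0.58, -0.406]
contact_force: [0.6, -0.2, -1.5]
gripper_width: 0.17
```

```bash
python3 f.py 4
```

```text
t 18.13 pos [ 0.5589 -0.0745  0.1183] F [ 0.21  0.08 -0.91] tool-axes F [0.91 0.22 0.  ] T [-0.016 -0.025 -0.001] yaw 20.13
```

>>> drive_tool --series '[{"x": 0, "y": 0, "z": 0, "ax": 0.4, "ay": 0, "az": 0}, {"x": 0, "y": 0.004, "z": 0.003, "ax": 0.8, "ay": 0, "az": 0}, {"x": 0, "y": 0.004, "z": 0.003, "ax": 1.2, "ay": 0, "az": 0}]' --hand 0

```text
time: 18.38
tool_pos: [0.5594, -0.0745, 0.1187]
tool_rot: [0.557, 0.435, 0.558, -0.435]
contact_force: [-0.2, 0.2, -0.2]
gripper_width: 0.17
```

```bash
python3 f.py 4
```

```text
t 18.58 pos [ 0.5595 -0.0745  0.1187] F [-0.2   0.11 -0.74] tool-axes F [ 0.74 -0.17 -0.15] T [-0.007  0.017 -0.004] yaw 14.14
```

>>> drive_tool --series '[{"x": 0, "y": 0, "z": 0, "ax": 0.4, "ay": 0, "az": 0}, {"x": 0, "y": 0.004, "z": 0.003, "ax": 0.8, "ay": 0, "az": 0}, {"x": 0, "y": 0.004, "z": 0.003, "ax": 1.2, "ay": 0, "az": 0}]' --hand 0

```text
time: 18.83
tool_pos: [0.5596, -0.0746, 0.1188]
tool_rot: [0.534, 0.464, 0.534, -0.464]
contact_force: [-0.7, 0.0, -1.3]
gripper_width: 0.17
```

```bash
python3 f.py 4
```

```text
t 19.03 pos [ 0.5596 -0.0745  0.1188] F [-0.41  0.34 -0.51] tool-axes F [ 0.51 -0.35 -0.39] T [0.022 0.104 0.031] yaw 8.15
```

>>> drive_tool --series '[{"x": 0, "y": 0, "z": 0, "ax": 0.4, "ay": 0, "az": 0}, {"x": 0, "y": 0.0, "z": -0.01, "ax": 0.8, "ay": 0, "az": 0}, {"x": 0, "y": 0.0, "z": -0.01, "ax": 1.2, "ay": 0, "az": 0}]' --hand 0

```text
time: 19.28
tool_pos: [0.5597, -0.0744, 0.1189]
tool_rot: [0.509, 0.491, 0.509, -0.491]
contact_force: [-0.6, 0.1, -0.4]
gripper_width: 0.167
```

```bash
python3 f.py 4
```

```text
t 19.48 pos [ 0.5597 -0.0744  0.1189] F [-0.52 -0.11 -1.17] tool-axes F [ 1.17 -0.52  0.09] T [-0.086  0.116  0.037] yaw 2.15
```

>>> drive_tool --series '[{"x": 0, "y": -0.01, "z": 0, "ax": 0.4, "ay": 0, "az": 0}, {"x": 0, "y": -0.01, "z": 0, "ax": 0.8, "ay": 0, "az": 0}, {"x": 0, "y": -0.01, "z": 0, "ax": 1.2, "ay": 0, "az": 0}, {"x": 0, "y": -0.01, "z": 0, "ax": 1.6, "ay": 0, "az": 0}]' --hand 0

```text
time: 19.82
tool_pos: [0.5597, -0.0744, 0.1189]
tool_rot: [0.473, 0.525, 0.473, -0.525]
contact_force: [0.2, -0.5, -2.0]
gripper_width: 0.168
```

```bash
python3 f.py 4
```

```text
t 20.02 pos [ 0.5597 -0.0744  0.1189] F [ 0.78 -0.73 -1.96] tool-axes F [1.96 0.85 0.65] T [-0.12  -0.082  0.045] yaw -5.85
```

>>> drive_tool --series '[{"x": 0.01, "y": 0, "z": 0, "ax": 0.4, "ay": 0, "az": 0}, {"x": 0.02, "y": 0, "z": 0.01, "ax": 0.8, "ay": 0, "az": 0}, {"x": 0.02, "y": 0, "z": 0.01, "ax": 1.2, "ay": 0, "az": 0}]' --hand 0

```text
time: 20.27
tool_pos: [0.5598, -0.0745, 0.1188]
tool_rot: [0.445, 0.55, 0.445, -0.549]
contact_force: [-0.7, 0.3, -0.5]
gripper_width: 0.169
```

```bash
python3 f.py 4
```

```text
t 20.47 pos [ 0.5598 -0.0745  0.1188] F [-0.17 -0.17 -0.4 ] tool-axes F [ 0.4  -0.13  0.2 ] T [0.011 0.056 0.063] yaw -11.85
```

>>> drive_tool --series '[{"x": 0, "y": 0, "z": 0, "ax": 0.2, "ay": 0, "az": 0}, {"x": 0, "y": 0, "z": 0, "ax": 0.4, "ay": 0, "az": 0}]' --hand 0

```text
time: 20.63
tool_pos: [0.5598, -0.0746, 0.1188]
tool_rot: [0.435, 0.557, 0.435, -0.557]
contact_force: [0.5, 1.1, 0.6]
gripper_width: 0.165
```

```bash
python3 f.py 8
```

```text
t 21.03 pos [ 0.5598 -0.0746  0.1188] F [-0.02  0.14  0.86] tool-axes F [-0.86 -0.06 -0.13] T [0.076 0.027 0.043] yaw -13.93
```

>>> drive_tool --series '[{"x": 0, "y": 0, "z": 0, "ax": 0.3, "ay": 0, "az": 0}, {"x": 0, "y": 0, "z": 0, "ax": 0.6, "ay": 0, "az": 0}, {"x": 0, "y": 0, "z": 0, "ax": 0.8, "ay": 0, "az": 0}]' --hand 0

```text
time: 21.28
tool_pos: [0.5598, -0.0746, 0.1188]
tool_rot: [0.416, 0.572, 0.416, -0.572]
contact_force: [0.8, 1.2, 0.7]
gripper_width: 0.169
```

```bash
python3 f.py 6
```

```text
t 21.58 pos [ 0.5598 -0.0746  0.1187] F [0.39 0.42 1.49] tool-axes F [-1.49  0.24 -0.52] T [ 0.086 -0.04   0.021] yaw -17.92
```

>>> drive_tool --series '[{"x": 0, "y": 0, "z": 0, "ax": 0.3, "ay": 0, "az": 0}, {"x": 0, "y": 0, "z": 0, "ax": 0.6, "ay": 0, "az": 0}, {"x": 0, "y": 0, "z": 0, "ax": 0.8, "ay": 0, "az": 0}]' --hand 0

```text
time: 21.83
tool_pos: [0.5598, -0.0746, 0.1187]
tool_rot: [0.396, 0.586, 0.395, -0.586]
contact_force: [0.1, 0.2, 0.5]
gripper_width: 0.169
```

```bash
python3 f.py 6
```

```text
t 22.13 pos [ 0.5598 -0.0746  0.1187] F [0.54 0.27 1.18] tool-axes F [-1.18  0.4  -0.45] T [ 0.066 -0.145  0.035] yaw -21.92
```

>>> drive_tool --series '[{"x": 0, "y": 0.005, "z": 0, "ax": 0.3, "ay": 0, "az": 0}, {"x": 0, "y": 0.01, "z": 0, "ax": 0.6, "ay": 0, "az": 0}, {"x": 0, "y": 0.01, "z": 0, "ax": 0.8, "ay": 0, "az": 0}]' --hand 0

```text
time: 22.38
tool_pos: [0.5599, -0.0747, 0.1186]
tool_rot: [0.375, 0.6, 0.375, -0.6]
contact_force: [0.3, 1.1, 1.6]
gripper_width: 0.163
```

```bash
python3 f.py 6
```

```text
t 22.68 pos [ 0.5598 -0.0747  0.1186] F [0.39 0.61 1.46] tool-axes F [-1.46  0.08 -0.72] T [ 0.086 -0.1    0.029] yaw -25.92
```

>>> drive_tool --series '[{"x": 0, "y": 0.005, "z": 0, "ax": 0.3, "ay": 0, "az": 0}, {"x": 0, "y": 0.01, "z": 0.01, "ax": 0.6, "ay": 0, "az": 0}, {"x": 0, "y": 0.01, "z": 0.01, "ax": 0.8, "ay": 0, "az": 0}]' --hand 0

```text
time: 22.93
tool_pos: [0.5599, -0.0748, 0.1185]
tool_rot: [0.353, 0.612, 0.354, -0.612]
contact_force: [0.2, 1.4, 2.1]
gripper_width: 0.165
```

```bash
python3 f.py 6
```

```text
t 23.23 pos [ 0.5599 -0.0749  0.1185] F [0.08 1.3  1.55] tool-axes F [-1.55 -0.58 -1.17] T [ 0.302 -0.037  0.045] yaw -29.92
```

>>> drive_tool --series '[{"x": 0, "y": -0.01, "z": -0.01, "ax": 0.3, "ay": 0, "az": 0}, {"x": 0, "y": -0.015, "z": -0.025, "ax": 0.6, "ay": 0, "az": 0}, {"x": 0, "y": -0.015, "z": -0.025, "ax": 0.6, "ay": 0, "az": 0}]' --hand 0

```text
time: 23.48
tool_pos: [0.5599, -0.0746, 0.1186]
tool_rot: [-0.338, -0.621, -0.337, 0.621]
contact_force: [1.1, 0.3, 1.8]
gripper_width: 0.169
```

```bash
python3 f.py 6
```

```text
t 23.78 pos [ 0.5599 -0.0746  0.1186] F [ 0.33 -0.11  1.42] tool-axes F [-1.42  0.33 -0.08] T [-0.11  -0.013  0.046] yaw -32.92
```

>>> drive_tool --series '[{"x": 0, "y": 0, "z": 0.006, "ax": 0.3, "ay": 0, "az": 0}, {"x": 0, "y": 0, "z": 0.006, "ax": 0.5, "ay": 0, "az": 0}]' --hand 0

```text
time: 23.95
tool_pos: [0.5599, -0.0746, 0.1186]
tool_rot: [0.324, 0.629, 0.324, -0.629]
contact_force: [0.2, -0.6, 1.9]
gripper_width: 0.168
```

```bash
python3 f.py 6
```

```text
t 24.25 pos [ 0.56   -0.0746  0.1186] F [ 0.35 -0.76  1.59] tool-axes F [-1.59  0.73  0.41] T [-0.181 -0.093  0.051] yaw -35.42
```

>>> drive_tool --series '[{"x": 0, "y": 0.008, "z": 0.012, "ax": 0.3, "ay": 0, "az": 0}, {"x": 0, "y": 0.008, "z": 0.012, "ax": 0.5, "ay": 0, "az": 0}]' --hand 0

```text
time: 24.42
tool_pos: [0.5599, -0.0747, 0.1186]
tool_rot: [0.31, 0.636, 0.31, -0.635]
contact_force: [0.6, -0.4, 1.9]
gripper_width: 0.166
```

```bash
python3 f.py 6
```

```text
t 24.72 pos [ 0.56   -0.0747  0.1186] F [0.85 0.02 1.58] tool-axes F [-1.58  0.66 -0.54] T [-0.06  -0.184  0.077] yaw -37.92
```

>>> drive_tool --series '[{"x": 0, "y": 0.006, "z": 0, "ax": 0.15, "ay": 0, "az": 0}, {"x": 0, "y": 0.006, "z": 0, "ax": 0.25, "ay": 0, "az": 0}]' --hand 0

```text
time: 24.88
tool_pos: [0.56, -0.0748, 0.1186]
tool_rot: [0.303, 0.639, 0.303, -0.639]
contact_force: [1.5, 0.9, 1.9]
gripper_width: 0.17
```

```bash
python3 f.py 8
```

```text
t 25.28 pos [ 0.56   -0.0748  0.1185] F [0.63 0.53 1.58] tool-axes F [-1.58  0.16 -0.81] T [ 0.036 -0.164  0.106] yaw -39.18
```

>>> drive_tool --series '[{"x": 0, "y": 0, "z": 0, "ax": -0.5, "ay": 0, "az": 0}, {"x": 0, "y": 0, "z": 0, "ax": -1, "ay": 0, "az": 0}, {"x": 0, "y": 0, "z": 0, "ax": -1.4, "ay": 0, "az": 0}]' --hand 0

```text
time: 25.53
tool_pos: [0.5599, -0.0748, 0.1185]
tool_rot: [-0.342, -0.619, -0.343, 0.619]
contact_force: [1.1, -0.6, 2.0]
gripper_width: 0.167
```

```bash
python3 f.py 6
```

```text
t 25.83 pos [ 0.5599 -0.0748  0.1185] F [0.53 0.45 1.48] tool-axes F [-1.48  0.21 -0.66] T [ 0.138 -0.112  0.03 ] yaw -32.23
```

>>> drive_tool --series '[{"x": 0, "y": 0, "z": -0.01, "ax": -0.4, "ay": 0, "az": 0}, {"x": 0, "y": 0, "z": -0.01, "ax": -0.6, "ay": 0, "az": 0}]' --hand 0

```text
time: 26.0
tool_pos: [0.5598, -0.0747, 0.1182]
tool_rot: [-0.358, -0.609, -0.358, 0.61]
contact_force: [0.1, -0.4, 0.4]
gripper_width: 0.167
```

```bash
python3 f.py 8
```

```text
t 26.4 pos [ 0.5599 -0.0747  0.1183] F [ 0.11 -0.02 -0.02] tool-axes F [ 0.02  0.11 -0.04] T [-0.013 -0.031  0.037] yaw -29.2
```

>>> drive_tool --series '[{"x": 0, "y": 0, "z": 0, "ax": -0.5, "ay": 0, "az": 0}, {"x": 0, "y": 0, "z": 0, "ax": -0.9, "ay": 0, "az": 0}]' --hand 0

```text
time: 26.57
tool_pos: [0.5598, -0.0746, 0.1182]
tool_rot: [-0.382, -0.595, -0.382, 0.595]
contact_force: [-0.8, 0.2, -0.6]
gripper_width: 0.168
```

```bash
python3 f.py 8
```

```text
t 26.97 pos [ 0.5599 -0.0746  0.1184] F [-0.28 -0.   -0.86] tool-axes F [ 0.86 -0.25  0.12] T [-0.014  0.005  0.001] yaw -24.71
```

>>> drive_tool --series '[{"x": -0.1, "y": 0, "z": 0, "ax": 0, "ay": 0, "az": 0}, {"x": -0.3, "y": 0, "z": 0, "ax": 0, "ay": 0, "az": 0}, {"x": -0.6, "y": 0, "z": 0, "ax": 0, "ay": 0, "az": 0}, {"x": -1, "y": 0, "z": 0, "ax": 0, "ay": 0, "az": 0}, {"x": -1.4, "y": 0, "z": 0, "ax": 0, "ay": 0, "az": 0}]' --hand 0

```text
time: 27.38
tool_pos: [0.5603, -0.0747, 0.1549]
tool_rot: [0.382, 0.595, 0.381, -0.595]
contact_force: [0.6, -0.4, -0.1]
gripper_width: 0.171
```

```bash
python3 f.py 1; python3 look.py up.png
```

```text
t 27.43 pos [ 0.5611 -0.0749  0.1564] F [ 0.55 -0.04  0.55] tool-axes F [-0.54  0.52 -0.2 ] T [-0.011 -0.025 -0.003] yaw -24.69
t 27.4333 [ 0.5618 -0.0751  0.1578] yaw -24.69 tilt [ 0.005  -0.0013 -1.    ] F [0.47 0.31 1.19] T [-0.009 -0.071  0.005] w 0.166
t 27.6833 [ 0.5598 -0.0746  0.1532] yaw -24.69 tilt [-6.e-04  2.e-04 -1.e+00] F [-0.15  0.24 -0.76] T [0.005 0.004 0.014] w 0.166
```

View pics/up.png

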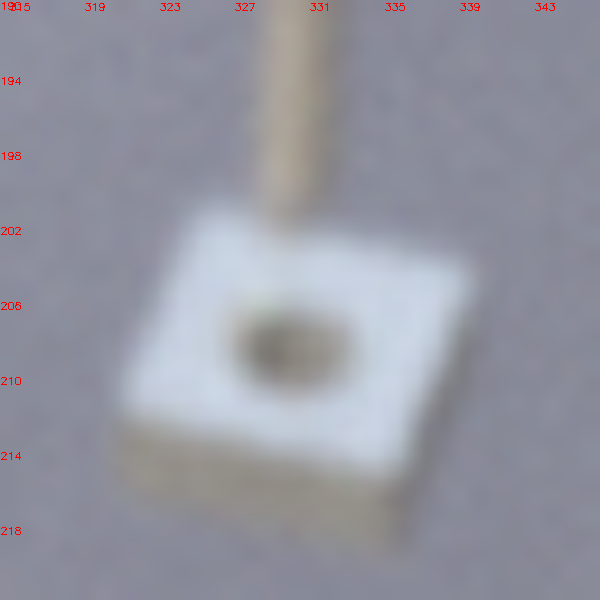

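```bash
python3 - <<'E'
from h import *
a=np.array([.5598,-.0746,.1532]);
P=[a,np.array([.548,.05,.195]),np.array([.535,.19,.195]),np.array([.523,.3188,.195])]
Y=[-24.7,10.3,45.3,80.06]
for i in range(3): rel(P[i],Y[i],P[i+1],Y[i+1])
E
```

```text
x -1.672 y -2.511 z -4.331 ax -7.00
x -0.000 y 0.490 z -5.603 ax -7.00
x -0.000 y 3.324 z -3.965 ax -6.95
```

>>> drive_tool --series '[{"x": -1, "y": -0.2, "z": -0.4, "ax": -1.4, "ay": 0, "az": 0}, {"x": -1.67, "y": -0.7, "z": -1.2, "ax": -2.8, "ay": 0, "az": 0}, {"x": -1.67, "y": -1.3, "z": -2.2, "ax": -4.2, "ay": 0, "az": 0}, {"x": -1.67, "y": -1.9, "z": -3.3, "ax": -5.6, "ay": 0, "az": 0}, {"x": -1.67, "y": -2.51, "z": -4.33, "ax": -7, "ay": 0, "az": 0}]' --hand 0

```text
time: 28.1
tool_pos: [0.548, 0.051, 0.1952]
tool_rot: [0.544, 0.452, 0.544, -0.452]
contact_force: [-0.6, -0.6, -1.3]
gripper_width: 0.167
```

>>> drive_tool --series '[{"x": 0, "y": 0.1, "z": -1.12, "ax": -1.4, "ay": 0, "az": 0}, {"x": 0, "y": 0.2, "z": -2.24, "ax": -2.8, "ay": 0, "az": 0}, {"x": 0, "y": 0.29, "z": -3.36, "ax": -4.2, "ay": 0, "az": 0}, {"x": 0, "y": 0.39, "z": -4.48, "ax": -5.6, "ay": 0, "az": 0}, {"x": 0, "y": 0.49, "z": -5.6, "ax": -7, "ay": 0, "az": 0}]' --hand 0

```text
time: 28.52
tool_pos: [0.5345, 0.1911, 0.1945]
tool_rot: [0.654, 0.267, 0.655, -0.267]
contact_force: [0.5, 0.9, -0.5]
gripper_width: 0.166
```

```bash
python3 -c "
from h import *
s=st()"; python3 f.py 4
```

```text
t 28.5167 [0.5345 0.1911 0.1945] yaw 45.66 tilt [-1.3e-03 -3.0e-04 -1.0e+00] F [ 0.51  0.94 -0.45] T [-0.005 -0.014  0.012] w 0.166
t 28.72 pos [0.5344 0.1922 0.1945] F [-0.21  0.66 -0.4 ] tool-axes F [ 0.4   0.33 -0.61] T [0.011 0.01  0.001] yaw 45.34
```

>>> drive_tool --series '[{"x": 0, "y": 0.6, "z": -0.7, "ax": -1.4, "ay": 0, "az": 0}, {"x": 0, "y": 1.3, "z": -1.55, "ax": -2.8, "ay": 0, "az": 0}, {"x": 0, "y": 2.1, "z": -2.5, "ax": -4.2, "ay": 0, "az": 0}, {"x": 0, "y": 2.8, "z": -3.35, "ax": -5.6, "ay": 0, "az": 0}, {"x": 0, "y": 3.3, "z": -3.95, "ax": -6.95, "ay": 0, "az": 0}]' --hand 0

```text
time: 29.13
tool_pos: [0.5231, 0.3185, 0.1949]
tool_rot: [0.704, 0.06, 0.705, -0.06]
contact_force: [-0.2, -0.4, 0.3]
gripper_width: 0.166
```

>>> drive_tool --series '[{"x": 0.6, "y": 0, "z": 0, "ax": 0, "ay": 0, "az": 0}, {"x": 1.2, "y": 0, "z": 0, "ax": 0, "ay": 0, "az": 0}, {"x": 1.6, "y": 0, "z": 0, "ax": 0, "ay": 0, "az": 0}, {"x": 1.6, "y": 0, "z": 0, "ax": 0, "ay": 0, "az": 0}, {"x": 1.6, "y": 0, "z": 0, "ax": 0, "ay": 0, "az": 0}]' --hand 0

```text
time: 29.55
tool_pos: [0.5229, 0.3168, 0.1543]
tool_rot: [0.704, 0.061, 0.705, -0.062]
contact_force: [-0.4, 0.3, -0.8]
gripper_width: 0.168
```

```bash
cat > look2.py <<'E'
from h import *
import sys
f=cams.grab_frame("side"); avg=np.mean([cams.grab_frame("side")["img"].astype(float) for _ in range(5)],0)
s=st()
a=cv2.resize(np.clip(avg[368:412,305:349]*1.6,0,255).astype('uint8'),(616,616)[:2],interpolation=cv2.INTER_CUBIC)[:600]
for i in range(0,44,4): cv2.putText(a,str(305+i),(int((i+.5)*14),10),0,.35,(0,0,255)); cv2.putText(a,str(368+i),(0,int((i+.5)*14)),0,.35,(0,0,255))
cv2.imwrite("pics/"+sys.argv[1],a)
p=s["tool_pos"]
print("tip pred",proj(f,[p[0],p[1],p[2]-.063]),"same xy at .058",proj(f,[p[0],p[1],.058]))
E
python3 f.py 2; python3 look2.py ret.png
```

```text
t 29.65 pos [0.5234 0.3171 0.1553] F [-0.22  0.38 -0.5 ] tool-axes F [ 0.5   0.34 -0.28] T [-0.021 -0.001  0.03 ] yaw 79.99
t 29.95 [0.5234 0.318  0.156 ] yaw 80.06 tilt [ 1.e-03  4.e-04 -1.e+00] F [-0.02 -0.65 -0.97] T [-0.011  0.012 -0.026] w 0.168
tip pred [327.52780827 384.16317252] same xy at .058 [326.90508135 392.74186022]
```

View pics/ret.png

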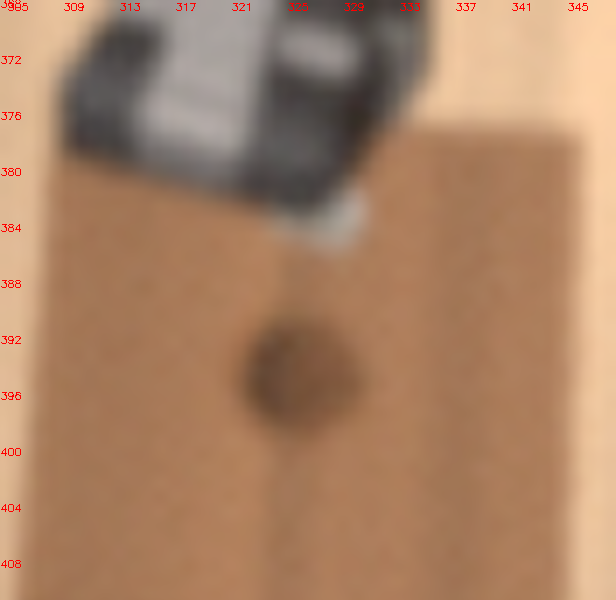

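>>> drive_tool --series '[{"x": 0.3, "y": 0.045, "z": 0.03, "ax": 0, "ay": 0, "az": 0}, {"x": 0.8, "y": 0.045, "z": 0.03, "ax": 0, "ay": 0, "az": 0}, {"x": 1.2, "y": 0.045, "z": 0.03, "ax": 0, "ay": 0, "az": 0}, {"x": 1.2, "y": 0.045, "z": 0.03, "ax": 0, "ay": 0, "az": 0}]' --hand 0

```text
time: 30.28
tool_pos: [0.5218, 0.3179, 0.1209]
tool_rot: [0.702, 0.06, 0.707, -0.062]
contact_force: [0.0, -0.2, -1.2]
gripper_width: 0.163
```

```bash
python3 f.py 2; python3 look2.py ret2.png
```

```text
t 30.38 pos [0.5224 0.3182 0.1222] F [ 0.14 -0.25 -0.5 ] tool-axes F [ 0.5  -0.22  0.19] T [-0.013  0.002  0.004] yaw 80.07
t 30.6833 [0.5244 0.3191 0.126 ] yaw 80.07 tilt [ 1.e-03  4.e-04 -1.e+00] F [ 0.06  0.42 -0.86] T [-0.013 -0.058  0.001] w 0.167
tip pred [326.33861793 392.11121346] same xy at .058 [326.25517035 393.29930218]
```

View pics/ret2.png

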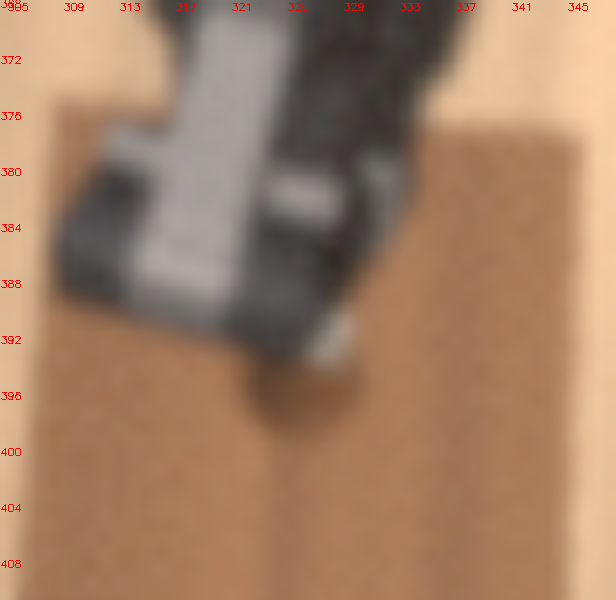

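>>> drive_tool --series '[{"x": 0, "y": 0.005, "z": 0.035, "ax": 0, "ay": 0, "az": 0}, {"x": 0.15, "y": 0.005, "z": 0.035, "ax": 0, "ay": 0, "az": 0}, {"x": 0.3, "y": 0.005, "z": 0.035, "ax": 0, "ay": 0, "az": 0}, {"x": 0.3, "y": 0.005, "z": 0.035, "ax": 0, "ay": 0, "az": 0}]' --hand 0

```text
time: 31.02
tool_pos: [0.5243, 0.3186, 0.1166]
tool_rot: [0.704, 0.061, 0.705, -0.062]
contact_force: [-0.1, 0.1, -0.9]
gripper_width: 0.17
```

```bash
python3 f.py 2
```

```text
t 31.12 pos [0.5244 0.3186 0.1169] F [ 0.02  0.08 -0.7 ] tool-axes F [0.7  0.08 0.01] T [-0.007 -0.023  0.034] yaw 80.06
```

>>> drive_tool --series '[{"x": 0.1, "y": 0, "z": 0, "ax": 0, "ay": 0, "az": 0}, {"x": 0.2, "y": 0, "z": 0, "ax": 0, "ay": 0, "az": 0}, {"x": 0.3, "y": 0, "z": 0, "ax": 0, "ay": 0, "az": 0}, {"x": 0.3, "y": 0, "z": 0, "ax": 0, "ay": 0, "az": 0}]' --hand 0

```text
time: 31.45
tool_pos: [0.5245, 0.3187, 0.1094]
tool_rot: [0.704, 0.061, 0.705, -0.061]
contact_force: [-0.1, 0.5, -0.8]
gripper_width: 0.168
```

```bash
python3 f.py 2
```

```text
t 31.55 pos [0.5246 0.3187 0.1097] F [-0.26  0.5  -0.92] tool-axes F [ 0.92  0.44 -0.35] T [-0.018  0.001  0.01 ] yaw 80.06
```

>>> drive_tool --series '[{"x": 0.2, "y": 0, "z": 0, "ax": 0, "ay": 0, "az": 0}, {"x": 0.4, "y": 0, "z": 0, "ax": 0, "ay": 0, "az": 0}, {"x": 0.6, "y": 0, "z": 0, "ax": 0, "ay": 0, "az": 0}, {"x": 0.7, "y": 0, "z": 0, "ax": 0, "ay": 0, "az": 0}, {"x": 0.7, "y": 0, "z": 0, "ax": 0, "ay": 0, "az": 0}]' --hand 0

```text
time: 31.97
tool_pos: [0.5241, 0.3185, 0.0913]
tool_rot: [0.704, 0.061, 0.705, -0.062]
contact_force: [-0.3, 0.1, -0.6]
gripper_width: 0.169
```

```bash
python3 f.py 2
```

```text
t 32.07 pos [0.5245 0.3187 0.0919] F [-0.1   0.13 -0.51] tool-axes F [ 0.51  0.11 -0.12] T [ 0.023 -0.009 -0.006] yaw 80.06
```

>>> drive_tool --series '[{"x": 0.2, "y": 0, "z": 0, "ax": 0, "ay": 0, "az": 0}, {"x": 0.4, "y": 0, "z": 0, "ax": 0, "ay": 0, "az": 0}, {"x": 0.6, "y": 0, "z": 0, "ax": 0, "ay": 0, "az": 0}, {"x": 0.7, "y": 0, "z": 0, "ax": 0, "ay": 0, "az": 0}, {"x": 0.7, "y": 0, "z": 0, "ax": 0, "ay": 0, "az": 0}]' --hand 0

```text
time: 32.48
tool_pos: [0.5242, 0.3185, 0.074]
tool_rot: [0.704, 0.061, 0.705, -0.062]
contact_force: [0.2, -0.3, -0.3]
gripper_width: 0.167
```

```bash
python3 f.py 2
```

```text
t 32.58 pos [0.5245 0.3187 0.0745] F [ 0.28 -0.09 -0.45] tool-axes F [ 0.45 -0.04  0.29] T [-0.012 -0.036  0.001] yaw 80.06
```

>>> drive_tool --series '[{"x": 0.05, "y": 0, "z": 0, "ax": 0, "ay": 0, "az": 0}, {"x": 0.1, "y": 0, "z": 0, "ax": 0, "ay": 0, "az": 0}, {"x": 0.12, "y": 0, "z": 0, "ax": 0, "ay": 0, "az": 0}, {"x": 0.12, "y": 0, "z": 0, "ax": 0, "ay": 0, "az": 0}]' --hand 0

```text
time: 32.92
tool_pos: [0.5249, 0.3188, 0.0722]
tool_rot: [0.704, 0.061, 0.704, -0.061]
contact_force: [-0.1, -0.0, -1.4]
gripper_width: 0.167
```

```bash
python3 f.py 2
```

```text
t 33.02 pos [0.5249 0.3189 0.0723] F [-0.02  0.15 -0.62] tool-axes F [ 0.62  0.14 -0.04] T [ 0.006  0.02  -0.017] yaw 80.06
```

>>> drive_tool --series '[{"x": 0.02, "y": 0, "z": 0, "ax": 0, "ay": 0, "az": 0}, {"x": 0.04, "y": 0, "z": 0, "ax": 0, "ay": 0, "az": 0}, {"x": 0.04, "y": 0, "z": 0, "ax": 0, "ay": 0, "az": 0}]' --hand 0

```text
time: 33.27
tool_pos: [0.5251, 0.3189, 0.0715]
tool_rot: [0.705, 0.061, 0.704, -0.061]
contact_force: [0.1, -0.3, 0.4]
gripper_width: 0.167
```

```bash
python3 f.py 2
```

```text
t 33.37 pos [0.5251 0.3189 0.0715] F [-0.07  0.31  0.39] tool-axes F [-0.39  0.29 -0.12] T [0.01  0.003 0.023] yaw 80.06
```

>>> drive_tool --series '[{"x": 0, "y": 0, "z": 0, "ax": 0, "ay": 0, "az": 0}, {"x": 0, "y": 0, "z": 0, "ax": 0, "ay": 0, "az": 0}, {"x": 0, "y": 0, "z": 0, "ax": 0, "ay": 0, "az": 0}, {"x": 0, "y": 0, "z": 0, "ax": 0, "ay": 0, "az": 0}, {"x": 0, "y": 0, "z": 0, "ax": 0, "ay": 0, "az": 0}]' --hand 1

```text
time: 33.78
tool_pos: [0.5249, 0.3189, 0.0713]
tool_rot: [0.704, 0.061, 0.704, -0.061]
contact_force: [-0.4, -0.8, -0.5]
gripper_width: 0.862
```

>>> drive_tool --series '[{"x": 0, "y": 0, "z": 0, "ax": 0, "ay": 0, "az": 0}, {"x": 0, "y": 0, "z": 0, "ax": 0, "ay": 0, "az": 0}, {"x": -0.5, "y": 0, "z": 0, "ax": 0, "ay": 0, "az": 0}, {"x": -1.2, "y": 0, "z": 0, "ax": 0, "ay": 0, "az": 0}, {"x": -2.4, "y": 0, "z": 0, "ax": 0, "ay": 0, "az": 0}]' --hand 1

```text
time: 34.2
tool_pos: [0.5229, 0.3179, 0.1292]
tool_rot: [0.702, 0.06, 0.706, -0.062]
contact_force: [0.4, 0.4, -0.1]
gripper_width: 1.003
```

>>> drive_tool --series '[{"x": -1.2, "y": 0, "z": 0, "ax": 0, "ay": 0, "az": 0}, {"x": -2.6, "y": 0, "z": 0, "ax": 0, "ay": 0, "az": 0}, {"x": -4, "y": 0, "z": -1, "ax": 0, "ay": 0, "az": 0}, {"x": -4.2, "y": 0, "z": -2.5, "ax": 0, "ay": 0, "az": 0}, {"x": -4.2, "y": 0, "z": -4, "ax": 0, "ay": 0, "az": 0}]' --hand 1

```text
time: 34.62
tool_pos: [0.4277, 0.3371, 0.2423]
tool_rot: [0.707, 0.064, 0.702, -0.06]
contact_force: [0.1, 0.7, -0.6]
gripper_width: 1.0
```

```bash
python3 - <<'E'
from h import *
st()
for n in("side","top"): cv2.imwrite(f"pics/end_{n}.png",cams.grab_frame(n)["img"])
E
```

```text
t 34.6167 [0.4277 0.3371 0.2423] yaw 79.96 tilt [ 0.0077  0.0048 -1.    ] F [ 0.15  0.69 -0.63] T [ 0.038  0.017 -0.008] w 1.0
```

View pics/end_side.png

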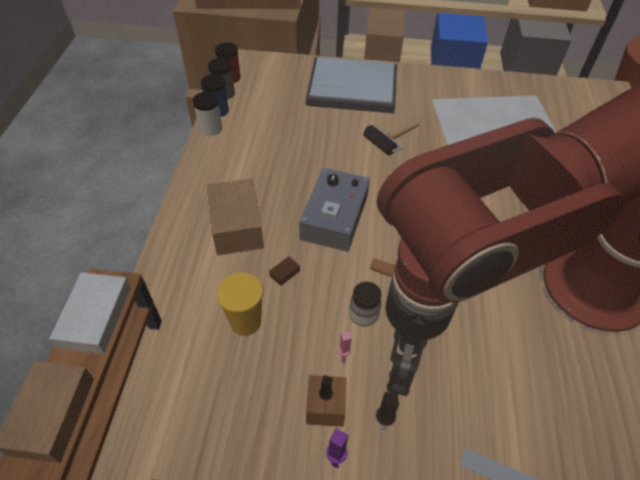

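View pics/end_top.png

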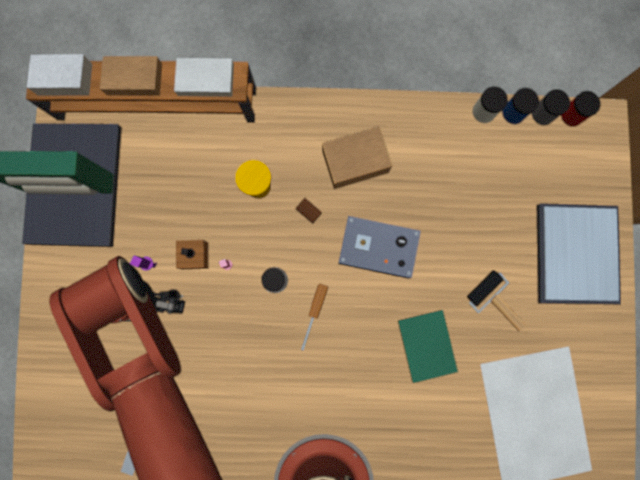

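```bash
python3 -c "
from h import *
im=cams.grab_frame('side')['img']
cv2.imwrite('pics/fin.png',cv2.resize(np.clip(im[365:435,290:360]*1.6,0,255).astype('uint8'),(500,500),interpolation=cv2.INTER_CUBIC));st()"
```

```text
t 34.7667 [0.4248 0.3367 0.2378] yaw 80.2 tilt [ 0.0018  0.0011 -1.    ] F [ 0.69 -0.87 -0.06] T [ 0.014 -0.019  0.013] w 0.997
```

View pics/fin.png

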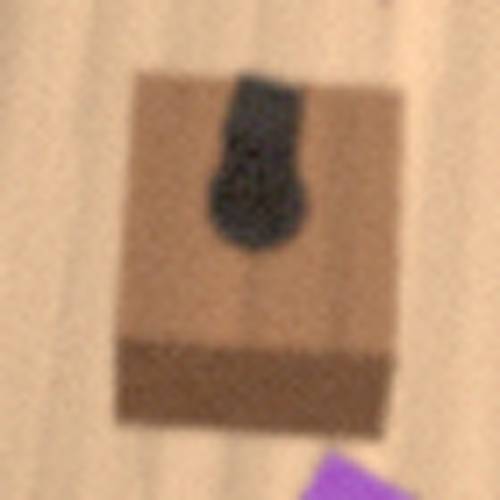

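```bash
python3 -c "
from plant import workorder
print(workorder.job_done())"
```

```text
the job is handed in; nothing more can be done
None
```

I turned the trimmer clockwise until it reached what the torque says is its stop. The small black tuning tool is back in its holder, and the job is handed in at about 35 s of the 72 s allowed.

**Finding the screw:** I centred the blade by lightly touching the bore walls. The head was about 14.5 mm down. I then turned the blade under about 3–5 N until it dropped into the slot.

**Turning:** the torque stayed mostly around 0.02–0.05 N m, close to the screw's stated friction. Over the last few degrees it climbed to about 0.106 N m, below the 0.13 limit. I stopped there, backed off until the torque read zero, and lifted out.

**Last checks:** the pictures show the tool upright with its flange on the holder block, and the bystanders look unmoved. The gripper is open and reads no contact.

**Less certain:**
- **The stop:** I inferred it from the torque rise alone; I couldn't see the slot in the images.
- **Spring in the grip:** the torque took about 14° of back-turn to reach zero, more than I expected, so I put this down to twist between the tool and the pads.
- **Camera mismatch:** the two views disagreed by up to about 5 mm in y, so I set the final alignment at the screw and holder by feel and by relative position in the side view.

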